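Weigh a jar on the counter balance with ring weights

TASK

Weigh the jar standing on the balance: thread the brass ring weights over the post of the other pan, one after another, each let down gently until it lies flat, until the needle comes to rest between the green marks. The pan is delicate and its post stands off-centre, so feel for it with light pressure and never drop or force a ring; leave the jar on its pan, unused weights on the counter, and everything else where it is.

Things in the scene. Friction and masses are not known exactly. Their poses are not given: they have to be found in the camera images.
- balance: Green counter balance, fixed; base 110 mm (x) by 400 mm (y) by 50 mm high. Origin: centre of its underside, on the counter; z up. Weight pan at its -y end, jar pan at its +y end, each 150 mm from the centre. Between them a needle before an arc of white and green marks, up to 180 mm above the counter and 70 mm to either side of the centre.
- weight_pan: Flat round steel pan, 130 mm across; origin: centre of its top face; axes parallel to the balance's. It stays level and moves straight up and down between stops (top face 92 mm above the counter when up, 68 when down, 80 at balance). Once off a stop it yields 5 mm per newton. Delicate: force on pan and post together, lying weights included, must stay below 20 N; touching it at 60 mm/s already reaches that, so feel at 20 mm/s or less.
- post_nominal (a point): Point 56 mm above the pan's centre, level with the top of the steel post that takes the ring weights (moves with the pan). The post is vertical, 16 mm thick, blunt, top edge stepped in 1 mm. Its axis is NOT here but 7 mm away horizontally, in a direction that differs each time, is not reported, and stays put during the work: find it by touch (or by eye).
- jar_pan: Round steel pan with a 5 mm rim, 130 mm across, origin at the centre of its top face; carries the jar; moves opposite to the weight pan (68 mm above the counter when down).
- needle (a joint): Red needle of the balance, rad: 0 = leaning fully to the jar side (jar pan on its stop), 0.5 = upright, pans level, 1.0 = leaning fully to the weight side. Green marks from 0.23 to 0.77. Off the stops, one weight moves it by about 0.42. It turns 0.042 rad per mm the weight pan sinks, also when pan or post is pressed from above, and springs back when the post slips into a ring. Settles within about 1 s.
- jar: Filled jar with a yellow lid, 72 mm wide, 105 mm high, of unknown mass (about 350 to 660 g), standing on the jar pan. Origin: centre of its underside.
- weight1: Brass ring weight, 200 g, 56 mm outside diameter, 14 mm high, with a 20 mm hole through the middle; lies flat on the counter. Origin: centre of its underside. All four are alike; rings stack on the post (2 or 3 are needed).
- weight2: Brass ring weight, 200 g, 56 mm outside diameter, 14 mm high, with a 20 mm hole through the middle; lies flat on the counter. Origin: centre of its underside. All four are alike; rings stack on the post (2 or 3 are needed).
- weight3: Brass ring weight, 200 g, 56 mm outside diameter, 14 mm high, with a 20 mm hole through the middle; lies flat on the counter. Origin: centre of its underside. All four are alike; rings stack on the post (2 or 3 are needed).
- weight4: Brass ring weight, 200 g, 56 mm outside diameter, 14 mm high, with a 20 mm hole through the middle; lies flat on the counter. Origin: centre of its underside. All four are alike; rings stack on the post (2 or 3 are needed).
- chili_jar: Bystander, leave alone: filled jar, yellow lid, 66 mm wide, 90 mm high. Origin at its underside (centre).
- pickle_jar: Bystander, leave alone: red jar, yellow lid, 66 mm wide, 110 mm high. Origin at its underside (centre).
- empty_jar: Bystander, leave alone: open glass jar, 66 mm wide, 90 mm high. Origin at its underside (centre).
- yellow_lid: Bystander, leave alone: loose yellow jar lid, 68 mm wide, 14 mm high. Origin at its underside (centre).
- scoop: Bystander, leave alone: steel spoon 140 mm long. Origin at its underside, near its middle.
- steel_bowl: Bystander, leave alone: steel bowl 120 mm wide, 50 mm high. Origin at its underside (centre).
Not all that is in view belongs to the job. Leave any purple or white look-alike of the weight4 alone. Leave any pink look-alike of the weight3 alone.

How it is judged (in metres and radians):
On the way:
1. a first weight lies flat on the post's pan, let go, the needle still short of the green (((horizontal distance between weight1 and weight_pan below 0.013 m and z of weight1 in the frame of weight_pan between -0.004 and 0.046 m and angle between the z axis of weight1 and the z axis of weight_pan, either way round below 0.12 rad and contact force between the fingers and weight1 below 0.1 N) or (horizontal distance between weight2 and weight_pan below 0.013 m and z of weight2 in the frame of weight_pan between -0.004 and 0.046 m and angle between the z axis of weight2 and the z axis of weight_pan, either way round below 0.12 rad and contact force between the fingers and weight2 below 0.1 N) or (horizontal distance between weight3 and weight_pan below 0.013 m and z of weight3 in the frame of weight_pan between -0.004 and 0.046 m and angle between the z axis of weight3 and the z axis of weight_pan, either way round below 0.12 rad and contact force between the fingers and weight3 below 0.1 N) or (horizontal distance between weight4 and weight_pan below 0.013 m and z of weight4 in the frame of weight_pan between -0.004 and 0.046 m and angle between the z axis of weight4 and the z axis of weight_pan, either way round below 0.12 rad and contact force between the fingers and weight4 below 0.1 N)) and value of joint needle below 0.23 rad), for 0.2 s.
At the end, for the whole second after the job is handed in: Needle at rest at 0.23 to 0.77; jar upright on its pan, within 20 mm of its centre; each weight either let go flat in the stack on the post (within 13 mm of the pan centre, at most 46 mm above the pan, tilt under 0.12 rad) or lying on the counter over 85 mm from the pan centre (value of joint needle between 0.23 and 0.77 rad and linear speed of weight_pan below 0.01 m/s and horizontal distance between jar and jar_pan below 0.02 m and z of jar in the frame of jar_pan below 0.004 m and angle between jar's own z axis and vertical below 0.1 rad and ((horizontal distance between weight1 and weight_pan below 0.013 m and z of weight1 in the frame of weight_pan between -0.004 and 0.046 m and angle between the z axis of weight1 and the z axis of weight_pan, either way round below 0.12 rad and contact force between the fingers and weight1 below 0.1 N) or (height (world z) of weight1 below 0.02 m and horizontal distance between weight1 and weight_pan above 0.085 m)) and ((horizontal distance between weight2 and weight_pan below 0.013 m and z of weight2 in the frame of weight_pan between -0.004 and 0.046 m and angle between the z axis of weight2 and the z axis of weight_pan, either way round below 0.12 rad and contact force between the fingers and weight2 below 0.1 N) or (height (world z) of weight2 below 0.02 m and horizontal distance between weight2 and weight_pan above 0.085 m)) and ((horizontal distance between weight3 and weight_pan below 0.013 m and z of weight3 in the frame of weight_pan between -0.004 and 0.046 m and angle between the z axis of weight3 and the z axis of weight_pan, either way round below 0.12 rad and contact force between the fingers and weight3 below 0.1 N) or (height (world z) of weight3 below 0.02 m and horizontal distance between weight3 and weight_pan above 0.085 m)) and ((horizontal distance between weight4 and weight_pan below 0.013 m and z of weight4 in the frame of weight_pan between -0.004 and 0.046 m and angle between the z axis of weight4 and the z axis of weight_pan, either way round below 0.12 rad and contact force between the fingers and weight4 below 0.1 N) or (height (world z) of weight4 below 0.02 m and horizontal distance between weight4 and weight_pan above 0.085 m))); the robot touches nothing.
It fails at once if more than 20 N on the weight pan and its post together (contact force between anything else and weight_pan above 20 N).
It fails at once if a weight is dropped over the pan (let go and falling faster than 0.4 m/s, a fall of about 10 mm) ((horizontal distance between weight1 and weight_pan below 0.065 m and height (world z) of weight1 above 0.055 m and linear speed of weight1 above 0.4 m/s and contact force between the fingers and weight1 below 0.05 N) or (horizontal distance between weight2 and weight_pan below 0.065 m and height (world z) of weight2 above 0.055 m and linear speed of weight2 above 0.4 m/s and contact force between the fingers and weight2 below 0.05 N) or (horizontal distance between weight3 and weight_pan below 0.065 m and height (world z) of weight3 above 0.055 m and linear speed of weight3 above 0.4 m/s and contact force between the fingers and weight3 below 0.05 N) or (horizontal distance between weight4 and weight_pan below 0.065 m and height (world z) of weight4 above 0.055 m and linear speed of weight4 above 0.4 m/s and contact force between the fingers and weight4 below 0.05 N)).
It fails at once if the jar is knocked, lifted or touched hard (over 3 N) (angle between jar's own z axis and vertical above 0.3 rad or contact force between any of the arm, the fingers and jar above 3 N).
It fails at once if a bystander is moved by more than 30 mm (distance of any of chili_jar, pickle_jar, empty_jar, yellow_lid, scoop, steel_bowl from where it was at the start of the episode above 0.03 m).
It also fails if it takes over 72 s, if anything falls off the work surface, if the arm or the gripper's body presses on something with over 40 N, if the wrist force passes 120 N, or if a joint passes its speed limit or range.

ROBOT

A 6-joint arm with a two-finger parallel gripper is mounted at the origin on the work surface. World frame = base frame: x ahead of the robot, y to its left, z up, the work surface at z = 0. Lengths are in mm, angles in rad, forces in N, time in s.
With the tool pointing down it reaches from about 275 to 825 mm from the base axis. Payload 5.2 kg.
Tool frame: the origin (TCP) lies between the finger pads; the fingertips stand 22 mm ahead of it and the grasp point (between the pads) lies 3 mm ahead of it; z points along the fingers, y is the direction in which the jaws open and shut (so a half turn about z gives the same grasp; the last joint's range is limited). The gripper opens to 93 mm and grips with 3 to 60 N. Pads are 15 mm wide; open, the fingers measure 128 mm over their backs; the gripper's body (75 mm by 188 mm) begins 65 mm behind the grasp point.
Start: joints at [-1.361, 0.259, 1.535, -0, 1.348, -0.203], TCP at [220.667, -503.796, 205.053] pointing down, gripper open.
Joint ranges: [-3.14, 3.14], [-0.91, 2.08], [0.19, 2.58], [-1.22, 4.36], [0.22, 2.71], [-3.12, 3.12]. Speed limits (rad/s): [2.57, 2.57, 3.14, 3.14, 3.14, 3.14].

INTERFACE

Orientations are given as a unit quaternion [x, y, z, w].
In Python, from cell import r gives the robot as it stands. The module is installed in compiled form; this text tells all that it offers.
- The arm moves only by the tool arm_command, never from a script. Its argument "deltas" is text: rows parted by semicolons, each of 7 numbers parted by spaces: the shift along the tool's x, y, z in mm, then the turn, a rotation vector about the tool's x, y, z in rad, then the opening, from 0 (shut) to 1 (fully open). In form: dx dy dz ax ay az jaw; .... A call has 1 to 12 rows; each row shifts and turns the commanded pose from where the row before left it, along the tool's axes as they then stand; what a row does not reach is not made up. A row lasts 1/8 s, in which the tool goes at most 62.5 mm and 10.7 degrees, less where a joint would pass 70% of its speed; a pose out of reach is approached as far as the arm can. A call with a gripper value outside its range is refused whole. The fingers move at their own pace and stop on an object; "force" is the grip in N (left out, the last holds). Time passes only in rows, so rows that do not move let the fingers close. It gives the time, the measured TCP pose, the force and the opening at its end, in the units of the state.
- r.sense(): the state, without advancing time (a new reading comes with each control period).
- r.snapshot(name): name is "scene" or "top" or "wrist"; returns a dict with "frame" (400x640x3 uint8, blue, green, red), "fx", "fy", "cx", "cy" (pixels), "k1" (the pictures are not rectified: a ray, as slopes to the right and down, at radius r is drawn at 1 + k1 r^2 times it, then the intrinsics apply), "T" (4x4, takes a point from camera to world coordinates). Camera axes: x right, y down, z forward; pixel columns grow to the right and rows downward; lengths in mm; the calibration is good to about 2 mm. A picture is of the moment at which its call begins. There is no depth.
- r.hand_in(): hands the job in, once; it reports no verdict.
The state is a dict: "t": time; "joint_pos": joint angles; "dq": joint speeds; "joint_torque": joint torques, N m; "position": TCP position; "ee_rot": TCP orientation; "contact_force": force on the tool from outside, world axes, zero at the start; "moment": the same for the moment, N m; "gripper_width": finger opening in mm.
Only numpy, scipy, OpenCV 4.12 (cv2) and the standard library are available. Lean on these libraries where they do the work, as an engineer would, in place of code of your own. Each camera call takes 0.05 s, during which the arm holds its last target.

## Working session

There is one attempt and no reset: what is moved stays moved. The work goes in short steps, Python scripts to look and compute and a tool call to move; the robot and the scene stay as the last step left them, time stands still between calls to the robot, and variables do not carry over. Pictures are saved under pics/ and viewed, and the job is handed in when it is done.

Besides the shell and the picture viewer there is one more tool, called in YAML: its name, and indented under it one key for each argument. arm_command: Moves the arm, as the interface text tells. Its arguments: {"type":"object","properties":{"deltas":{"type":"string"},"force":{"type":"number"}},"required":["deltas"]}

```bash
mkdir -p pics
cat > h.py <<'E'
import numpy as np, cv2
from cell import r
def snap(n,f):
    s=r.snapshot(n); cv2.imwrite('pics/'+f,s['frame']); np.savez('pics/'+f[:-4]+'.npz',**{k:np.array(s[k]) for k in s}); return s
def load(f): return dict(np.load('pics/'+f+'.npz'))
def p2w(s,u,v,z):
    fx,fy,cx,cy,k1=[float(s[k]) for k in('fx','fy','cx','cy','k1')]
    K=np.array([[fx,0,cx],[0,fy,cy],[0,0,1]])
    p=cv2.undistortPoints(np.array([[[u,v]]],float),K,np.array([k1,0,0,0.]))[0,0]
    T=s['T'];d=T[:3,:3]@np.array([p[0],p[1],1]);o=T[:3,3]
    return o+d*(z-o[2])/d[2]
def w2p(s,P):
    T=s['T'];c=T[:3,:3].T@(np.array(P,float)-T[:3,3]);x,y=c[:2]/c[2];q=1+float(s['k1'])*(x*x+y*y)
    return np.array([float(s['fx'])*x*q+float(s['cx']),float(s['fy'])*y*q+float(s['cy'])])
E
python3 - <<'E'
from h import *
for n in('scene','top','wrist'):
    s=snap(n,n+'0.png');print(n,s['T'].round(2).tolist(),s['fx'],s['k1'])
print(r.sense())
E
```

```text
scene [[0.17, 0.83, -0.53, 1158.74], [0.99, -0.14, 0.09, -135.91], [0.0, -0.54, -0.84, 1171.23], [0.0, 0.0, 0.0, 1.0]] 431.4064579335062 0.016360690376549206
top [[0.02, -0.99, 0.13, 310.47], [-1.0, -0.02, -0.0, -29.16], [0.01, -0.13, -0.99, 1693.77], [0.0, 0.0, 0.0, 1.0]] 476.07587921429194 -0.07402968645868668
wrist [[0.4, -0.89, -0.23, 282.91], [-0.92, -0.39, -0.1, -476.91], [-0.0, 0.25, -0.97, 384.26], [0.0, 0.0, 0.0, 1.0]] 294.48687863958855 0.014972699321707705
{'t': 0.15, 'joint_pos': array([-1.36077744e+00,  2.59216880e-01,  1.53578599e+00,  2.89810155e-05,
        1.34798231e+00, -2.02797021e-01]), 'dq': array([-0.0019764 , -0.00241527, -0.00290383, -0.00050256,  0.00071306,
        0.00098685]), 'joint_torque': array([ 2.17396795e-03, -4.37641919e+01, -2.84234083e+01,  7.19305244e-02,
        3.79729166e-02, -9.89402838e-05]), 'position': array([ 220.60090135, -503.37537496,  204.40480473]), 'ee_rot': array([ 9.78773822e-01,  2.04942238e-01,  1.16158170e-05, -6.96309234e-04]), 'contact_force': array([-0.11203613,  0.03759092,  0.23037591]), 'moment': array([ 0.02733751, -0.04615821,  0.02377595]), 'gripper_width': 93.38103073979183}
```

View pics/scene0.png

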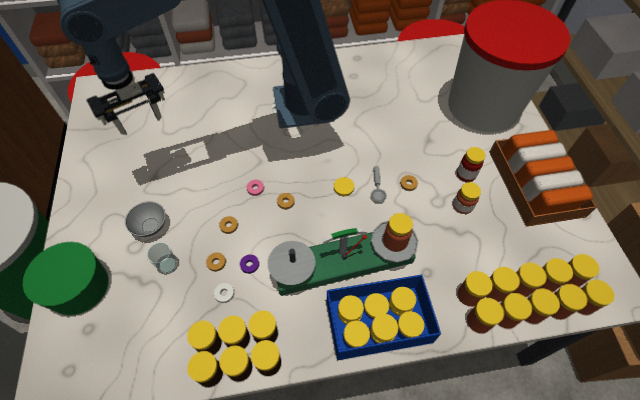

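View pics/top0.png

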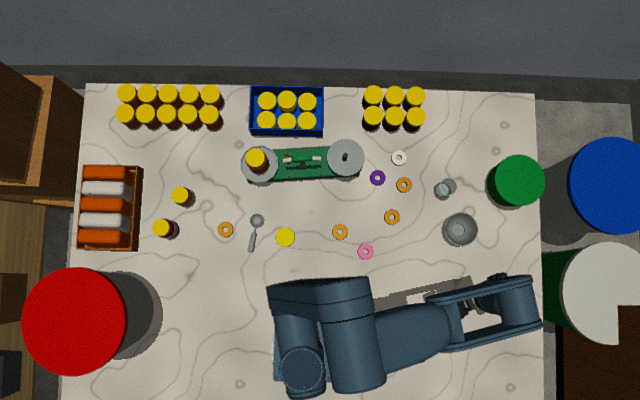

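View pics/wrist0.png

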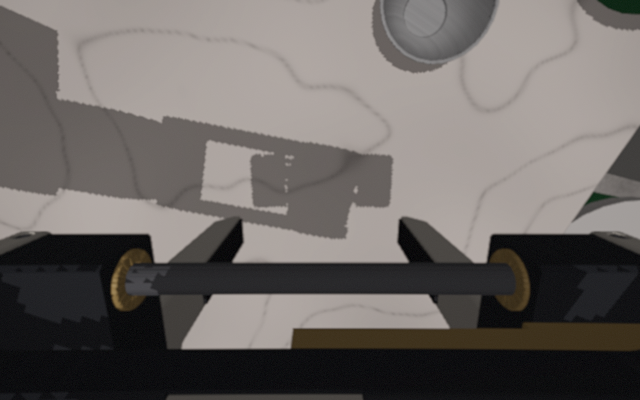

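The four brass (orange-tan) rings are at about (404,184), (391,216), (340,231) and (226,229) in the top view. The look-alikes are purple (377,177), white (399,157) and pink (365,251). I'll enlarge to confirm.

Run:
```python
from h import *
t=load('top0');s=load('scene0')
a=t['frame'][130:265,200:440];cv2.imwrite('pics/tc.png',cv2.resize(a,None,fx=3.3,fy=3.3,interpolation=cv2.INTER_CUBIC))
a=s['frame'][160:310,190:430];cv2.imwrite('pics/sc.png',cv2.resize(a,None,fx=3.3,fy=3.3,interpolation=cv2.INTER_CUBIC))
for n,d in(('top',t),('scene',s)):
    f=d['frame'];hsv=cv2.cvtColor(f,cv2.COLOR_BGR2HSV)
    m=cv2.inRange(hsv,(8,100,90),(22,255,255))
    k,l,st,c=cv2.connectedComponentsWithStats(m)
    for i in range(1,k):
        if 40<st[i,4]<400:
            x,y,w,h=st[i,:4];print(n,c[i].round(1),st[i].tolist(),'mid',p2w(d,x+(w-1)/2,y+(h-1)/2,10).round(1), 'cent',p2w(d,*c[i],10).round(1))
```

```text
top [403.8 184.2] [396, 177, 16, 15, 163] mid [ 591.3 -344.3   10. ] cent [ 590.6 -345.4   10. ]
top [ 54.5 202. ] [33, 199, 41, 8, 215] mid [495.6 924.8  10. ] cent [497.6 919.1  10. ]
top [391.8 216.5] [384, 209, 16, 16, 169] mid [ 473.1 -301.1   10. ] cent [ 473.1 -302.1   10. ]
top [225. 229.] [218, 222, 15, 15, 166] mid [415.5 289.1  10. ] cent [415.4 289.1  10. ]
top [339.6 231.4] [332, 224, 16, 16, 173] mid [ 415.8 -116.6   10. ] cent [ 416.4 -117.1   10. ]
top [ 24.2 253.3] [21, 236, 8, 37, 75] mid [ 306.3 1016.    10. ] cent [ 308.7 1017.4   10. ]
top [ 34.1 273.7] [29, 262, 11, 29, 100] mid [229.2 973.   10. ] cent [237.2 973.3  10. ]
scene [605.5 104.6] [589, 82, 32, 43, 109] mid [ 196.4 1097.7   10. ] cent [ 204.6 1097.3   10. ]
scene [510.4 167.5] [496, 139, 31, 62, 109] mid [425.7 637.3  10. ] cent [417.7 638.7  10. ]
scene [408.6 181.7] [400, 175, 18, 14, 169] mid [415.2 288.   10. ] cent [416.2 288.1  10. ]
scene [626.8 196.5] [609, 183, 31, 34, 332] mid [597.4 940.7  10. ] cent [588.5 955.3  10. ]
scene [602.5 201.8] [593, 187, 20, 31, 82] mid [594.7 869.5  10. ] cent [594.1 869.8  10. ]
scene [285.2 200. ] [277, 193, 17, 16, 180] mid [ 420.1 -119.6   10. ] cent [ 418.5 -118.7   10. ]
scene [227.9 223.8] [219, 216, 19, 16, 205] mid [ 473.5 -302.6   10. ] cent [ 474.5 -302.9   10. ]
scene [215.3 260.9] [206, 252, 20, 18, 236] mid [ 591.2 -345.4   10. ] cent [ 592.4 -346.1   10. ]
```

View pics/tc.png

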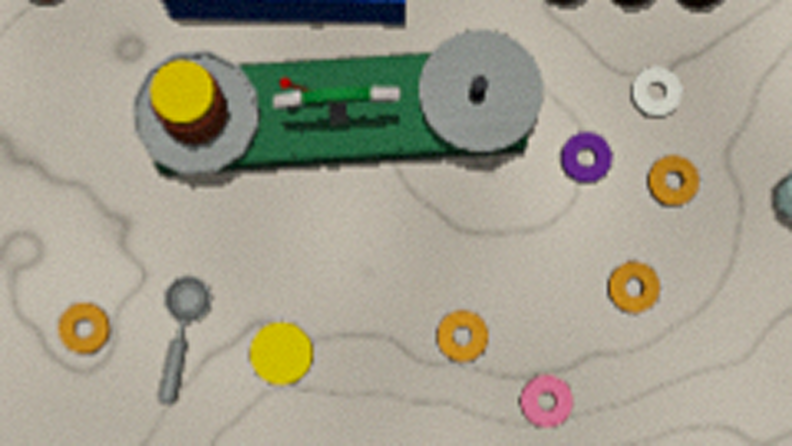

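View pics/sc.png

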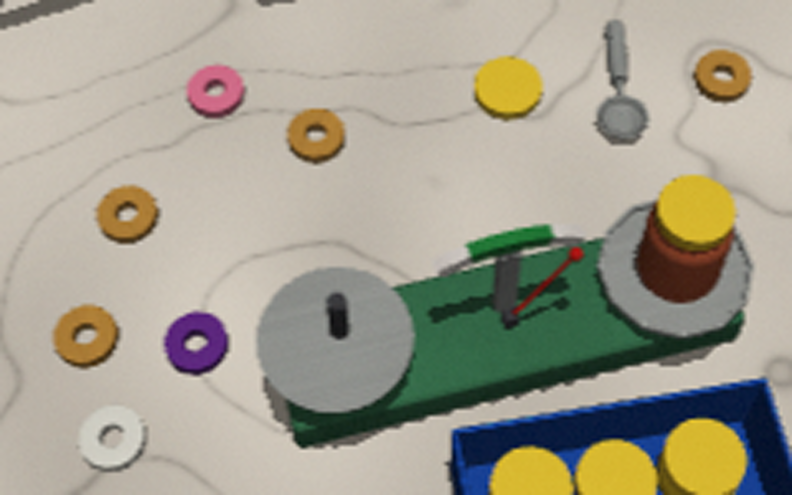

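The crops confirm four brass rings: A (591,-345), B (473,-302), C (417,-118) and D (415,289). The two views agree to within 1–4 mm. The post is next.

Run:
```python
from h import *
t=load('top0');s=load('scene0')
for n,d,a in(('t',t,(130,185,325,370)),('s',s,(235,290,260,320))):
    y0,y1,x0,x1=a;cv2.imwrite(f'pics/p{n}.png',cv2.resize(d['frame'][y0:y1,x0:x1],None,fx=10,fy=10,interpolation=cv2.INTER_CUBIC))
# jar pan/needle
print(p2w(t,345.8,157.6,92),p2w(s,291.8,262.4,92))
print('jarpan t',p2w(t,200+197/3.3,130+113/3.3,73),'s',p2w(s,190+675/3.3,160+270/3.3,73))
```

```text
[ 664.95069641 -130.14136446   92.        ] [ 671.94130952 -127.68423432   92.        ]
jarpan t [638.87804133 167.00438434  73.        ] s [649.92589625 168.13272745  73.        ]
```

View pics/pt.png

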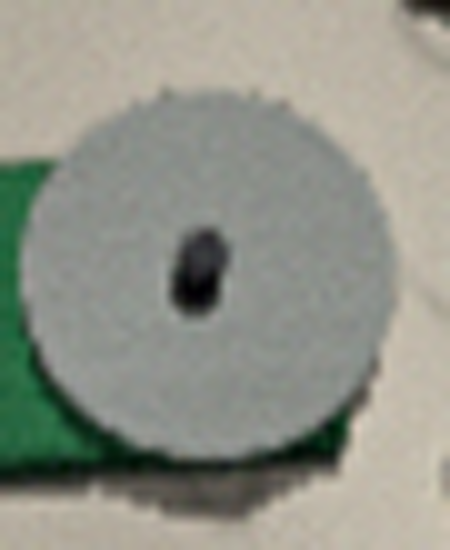

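View pics/ps.png

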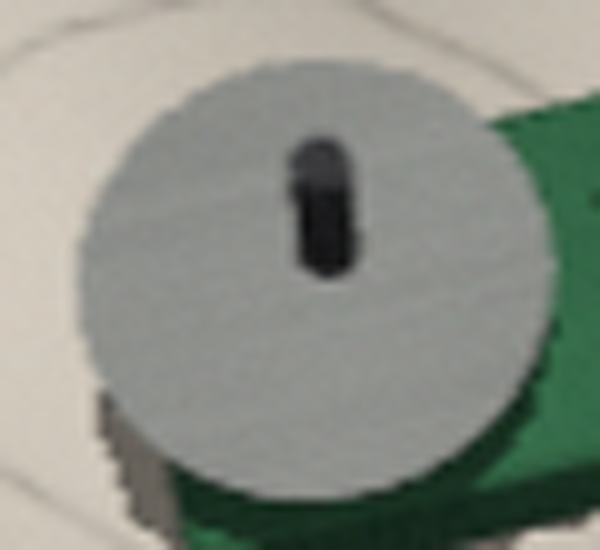

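Run:
```python
from h import *
t=load('top0');s=load('scene0')
for n,d,pts in(('t',t,[(345.4,156.9,92),(345.35,154.55,148),(343.95,159.05,92)]),('s',s,[(291.25,262.55,92),(291.55,250.85,148),(292.35,260.05,92)])):
  for p in pts: print(n,p2w(d,*p).round(1))
q=r.sense();from scipy.spatial.transform import Rotation as R
print(R.from_quat(q['ee_rot']).as_matrix().round(4))
```

```text
t [ 667.4 -128.7   92. ]
t [ 662.9 -125.   148. ]
t [ 659.7 -123.8   92. ]
s [ 672.1 -129.2   92. ]
s [ 664.8 -124.4  148. ]
s [ 665.3 -125.3   92. ]
[[ 9.160e-01  4.012e-01 -3.000e-04]
 [ 4.012e-01 -9.160e-01  1.400e-03]
 [ 3.000e-04 -1.400e-03 -1.000e+00]]
```

arm_command:
  deltas: "54 10 0 0 0 0 1;54 10 0 0 0 0 1;54 10 0 0 0 0 1;54 10 0 0 0 0 1;54 10 0 0 0 0 1;54 10 0 0 0 0 1;50 8 0 0 0 0 1;0 0 0 0 0 -0.18 1;0 0 0 0 0 -0.18 1;0 0 0 0 0 -0.18 1;0 0 0 0 0 -0.18 1;0 0 0 0 0 -0.18 1"
  force: 15

```text
t: 1.65
position: [590.4, -415.8, 204.3]
ee_rot: [0.79, 0.613, -0.0, -0.001]
contact_force: [-0.1, 0.3, -1.0]
gripper_width: 92.9
```

arm_command:
  deltas: "0 0 0 0 0 -0.13 1;0 0 0 0 0 -0.13 1;0 0 0 0 0 0 1"

```text
t: 2.02
position: [590.4, -415.9, 204.5]
ee_rot: [0.707, 0.707, -0.0, -0.0]
contact_force: [-0.1, -0.6, -1.1]
gripper_width: 92.8
```

Run:
```python
from h import *
from scipy.spatial.transform import Rotation as R
w=snap('wrist','w1.png');q=r.sense();print(q['t'],q['position'],R.from_quat(q['ee_rot']).as_matrix().round(3).tolist(),q['joint_pos'])
print(w2p(w,[591,-345,7]),w2p(w,[664,-125,148]))
```

```text
2.075 [ 590.4198535  -415.92050802  204.57196378] [[0.001, 1.0, -0.001], [1.0, -0.001, 0.001], [0.001, -0.001, -1.0]] [-7.67735704e-01  5.78379315e-01  1.04890839e+00  6.96712441e-06
  1.51509985e+00 -7.67090293e-01]
[320.40937747 110.9036708 ] [ 449.66577187 -295.05718957]
```

View pics/w1.png

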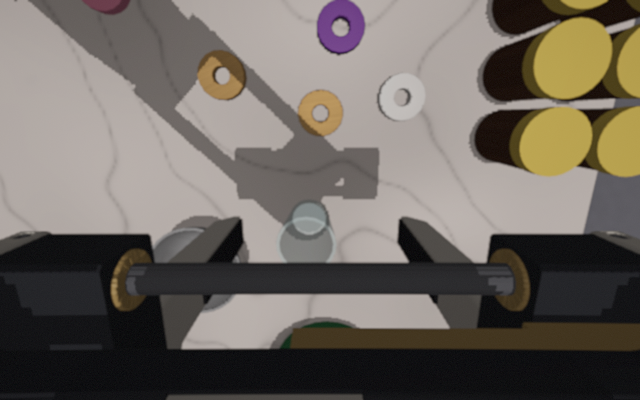

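arm_command:
  deltas: "35 0.3 20 0 0 0 0.85;34.5 0.3 40 0 0 0 0.85;0 0 50 0 0 0 0.85;0 0 40 0 0 0 0.85;0 0 22 0 0 0 0.85;0 0 6 0 0 0 0.85;0 0 0 0 0 0 0.3;0 0 0 0 0 0 0.3;0 0 0 0 0 0 0.3;0 0 0 0 0 0 0.3"
  force: 15

```text
t: 3.32
position: [591.3, -346.8, 27.9]
ee_rot: [0.706, 0.708, 0.0, 0.001]
contact_force: [0.0, 0.6, -0.9]
gripper_width: 43.6
```

Run:
```python
from h import *
w=snap('wrist','w2.png');q=r.sense();print(q['t'],q['gripper_width'],q['position'])
```

```text
3.375 39.37267841674817 [ 591.21371009 -346.71171102   27.65869078]
```

View pics/w2.png

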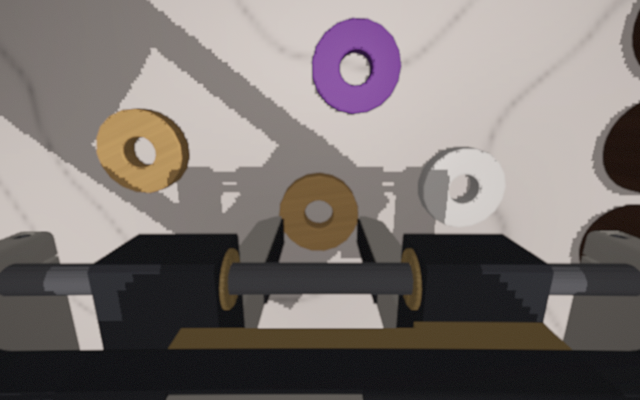

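Run:
```python
from h import *
w=load('w2');print(w['T'].round(3));print(p2w(w,318.5,209,14),p2w(w,318.5,211,10), w2p(w,[591,-346,14]))
w=load('w1');print(w['T'].round(3));print(p2w(w,320.5,112.5,14))
```

```text
[[ 1.00000e+00  1.00000e-03  2.00000e-03  5.91118e+02]
 [ 2.00000e-03 -9.69000e-01 -2.48000e-01 -2.79357e+02]
 [ 2.00000e-03  2.48000e-01 -9.69000e-01  2.07730e+02]
 [ 0.00000e+00  0.00000e+00  0.00000e+00  1.00000e+00]]
[ 590.49393641 -343.22262246   14.        ] [ 590.48200815 -346.02551087   10.        ] [319.22732188 212.81464532]
[[ 1.00000e+00  1.00000e-03  0.00000e+00  5.90556e+02]
 [ 1.00000e-03 -9.69000e-01 -2.46000e-01 -3.48707e+02]
 [ 0.00000e+00  2.46000e-01 -9.69000e-01  3.84449e+02]
 [ 0.00000e+00  0.00000e+00  0.00000e+00  1.00000e+00]]
[ 591.10429042 -346.94195744   14.        ]
```

Run:
```python
from h import *
w=load('w2')
for hw in(20,28):
  for dy in(-7.5,7.5):
    for z in (6,14,40): print(hw,dy,z,w2p(w,[591.2-hw,-346.7+dy,z]).round(0))
cv2.imwrite('pics/w2c.png',cv2.resize(w['frame'][150:320,220:420],None,fx=4,fy=3.5,interpolation=cv2.INTER_CUBIC))
```

```text
20 -7.5 6 [292. 220.]
20 -7.5 14 [291. 224.]
20 -7.5 40 [287. 239.]
20 7.5 6 [292. 200.]
20 7.5 14 [290. 203.]
20 7.5 40 [286. 216.]
28 -7.5 6 [281. 220.]
28 -7.5 14 [279. 224.]
28 -7.5 40 [274. 239.]
28 7.5 6 [280. 200.]
28 7.5 14 [279. 203.]
28 7.5 40 [273. 216.]
```

View pics/w2c.png

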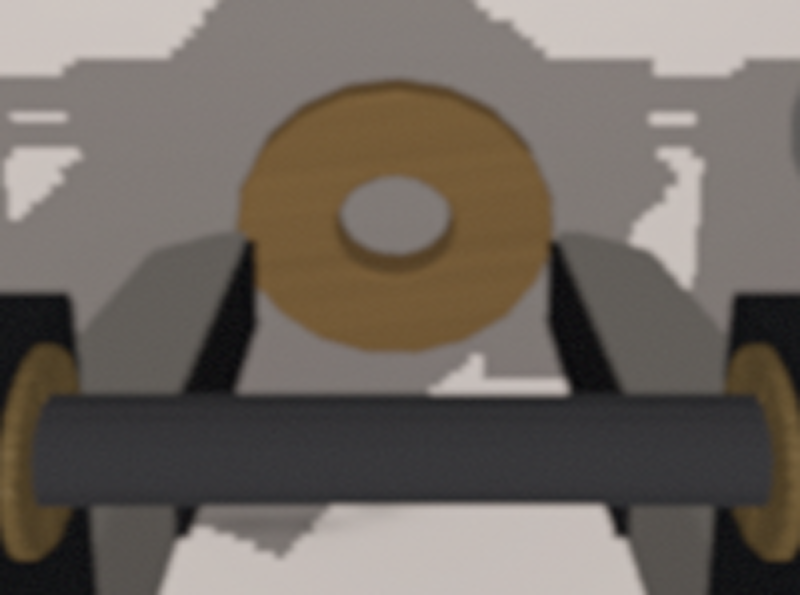

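Run:
```python
from h import *
s=load('scene0')
o=np.array([220.6,-503.4,204.4]);X=np.array([.916,.401,0]);Y=np.array([.401,-.916,0])
for dz in(-22,0,11,40):
    print(dz,[w2p(s,o+Y*k+[0,0,dz]).round(1).tolist() for k in(-46.5,46.5)])
cv2.imwrite('pics/g0.png',cv2.resize(s['frame'][60:160,70:190],None,fx=6,fy=6,interpolation=cv2.INTER_CUBIC))
s=snap('scene','s2.png');o=np.array([591.2,-346.7,27.7])
for dz in(-22,0,11):
    print(dz,[w2p(s,o+np.array([k,0,dz])).round(1).tolist() for k in(-20,20)])
u,v=w2p(s,o).astype(int);print(u,v)
cv2.imwrite('pics/g1.png',cv2.resize(s['frame'][v-60:v+40,u-60:u+60],None,fx=6,fy=6,interpolation=cv2.INTER_CUBIC))
print(r.sense()['gripper_width'])
```

```text
-22 [[160.0, 126.1], [130.2, 139.0]]
0 [[157.7, 121.1], [127.4, 134.1]]
11 [[156.5, 118.5], [125.9, 131.6]]
40 [[153.3, 111.6], [122.0, 124.8]]
-22 [[215.1, 255.0], [215.6, 267.4]]
0 [[213.5, 251.8], [214.1, 264.4]]
11 [[212.7, 250.1], [213.3, 262.8]]
213 258
35.60626829290806
```

View pics/g0.png

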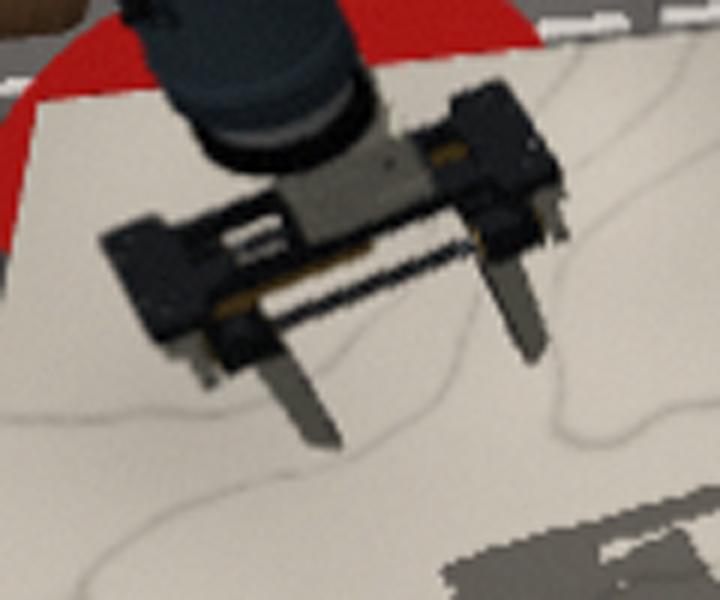

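View pics/g1.png

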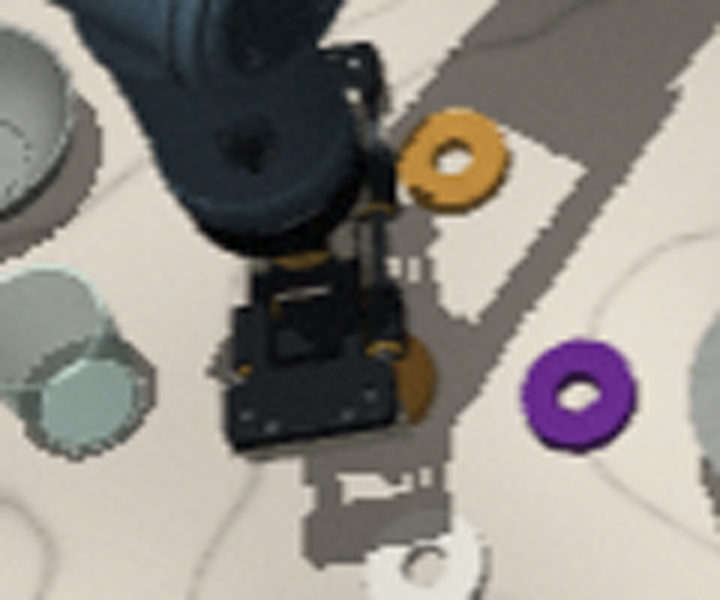

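The tips appear to be above the ring: the pads closed past 56 mm without touching it. I'll reopen and descend carefully while watching the force.

arm_command:
  deltas: "0 0 0 0 0 0 0.85;0 0 0 0 0 0 0.85;0 0 0 0 0 0 0.85;0 0 0 0 0 0 0.85;0 0 0 0 0 0 0.85;0 0 2 0 0 0 0.85;0 0 1.5 0 0 0 0.85;0 0 0 0 0 0 0.85"

```text
t: 4.42
position: [590.9, -346.5, 23.3]
ee_rot: [0.706, 0.708, -0.0, -0.0]
contact_force: [-0.1, 0.3, -0.1]
gripper_width: 79.5
```

Run:
```python
from h import *
w=snap('wrist','w3.png');q=r.sense();print(q['t'],q['gripper_width'],q['position'],q['contact_force'])
cv2.imwrite('pics/w3c.png',cv2.resize(w['frame'][150:320,200:440],None,fx=3.3,fy=3.3,interpolation=cv2.INTER_CUBIC))
```

```text
4.475 79.11656516256309 [ 590.92054828 -346.5075578    23.37993925] [0.037315   0.22847631 1.23214   ]
```

View pics/w3c.png

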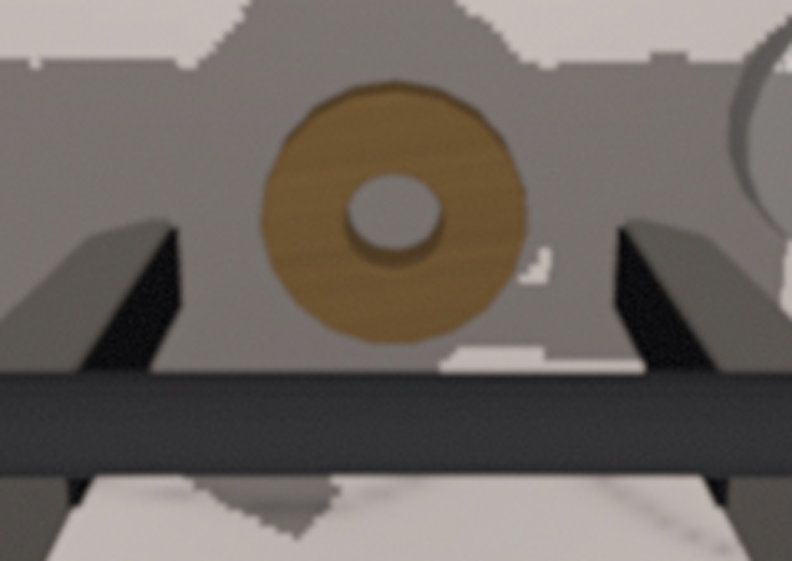

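arm_command:
  deltas: "0 0 3 0 0 0 0.85;0 0 2 0 0 0 0.85;0 0 0 0 0 0 0.85"

```text
t: 4.85
position: [590.8, -346.4, 18.2]
ee_rot: [0.706, 0.708, -0.0, -0.0]
contact_force: [-0.2, -0.1, -0.5]
gripper_width: 78.9
```

The stated 22 mm tip length would put the tips below the counter here, and there is no contact. So the real tips are shorter than stated, and I'll keep feeling downward.

arm_command:
  deltas: "0 0 3 0 0 0 0.85;0 0 2 0 0 0 0.85;0 0 0 0 0 0 0.85"

```text
t: 5.22
position: [590.8, -346.4, 13.2]
ee_rot: [0.706, 0.708, -0.0, -0.0]
contact_force: [-0.1, 0.4, 1.1]
gripper_width: 79.2
```

arm_command:
  deltas: "0 0 3 0 0 0 0.85;0 0 1 0 0 0 0.85;0 0 0 0 0 0 0.85"

```text
t: 5.6
position: [590.9, -346.5, 9.4]
ee_rot: [0.706, 0.708, -0.0, -0.0]
contact_force: [0.0, 0.0, -0.2]
gripper_width: 78.9
```

Run:
```python
from h import *
w=snap('wrist','w4.png');q=r.sense();print(q['t'],q['gripper_width'],q['position'],q['contact_force'])
cv2.imwrite('pics/w4c.png',cv2.resize(w['frame'][150:320,200:440],None,fx=3.3,fy=3.3,interpolation=cv2.INTER_CUBIC))
```

```text
5.65 79.15144811064854 [ 590.95072144 -346.55006806    9.50394128] [ 0.06192212 -0.24901502  0.35002552]
```

View pics/w4c.png

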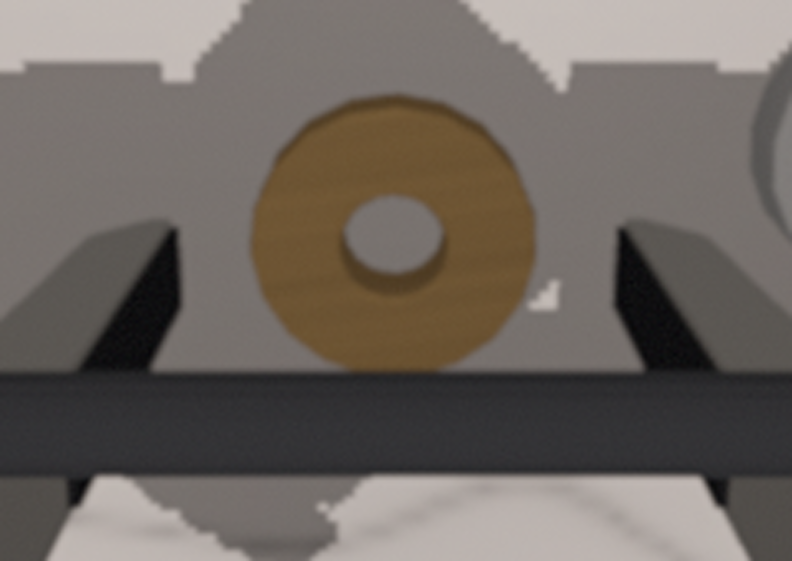

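arm_command:
  deltas: "0 0 2 0 0 0 0.85;0 0 2 0 0 0 0.85;0 0 2 0 0 0 0.85;0 0 0 0 0 0 0.85"

```text
t: 6.15
position: [590.8, -346.4, 3.2]
ee_rot: [0.706, 0.708, -0.0, -0.0]
contact_force: [-0.6, -0.2, -0.3]
gripper_width: 79.3
```

Run:
```python
from h import *
for n in('scene','top'):
    s=snap(n,n+'5.png');u,v=w2p(s,[591,-346,10]).astype(int)
    cv2.imwrite(f'pics/{n}5c.png',cv2.resize(s['frame'][v-50:v+50,u-60:u+60],None,fx=6,fy=6,interpolation=cv2.INTER_CUBIC))
q=r.sense();print(q['t'],q['position'],q['contact_force'],q['joint_pos'])
```

```text
6.25 [ 590.96097819 -346.52215507    3.49485622] [0.10563146 0.27297851 0.35830365] [-6.92786765e-01  6.68562166e-01  1.40247007e+00 -2.36814462e-06
  1.07068727e+00 -6.94762001e-01]
```

View pics/scene5c.png

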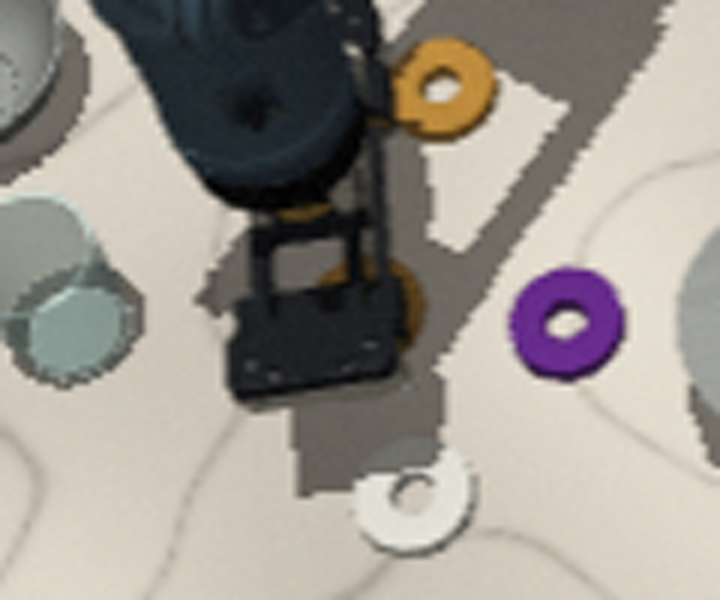

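View pics/top5c.png

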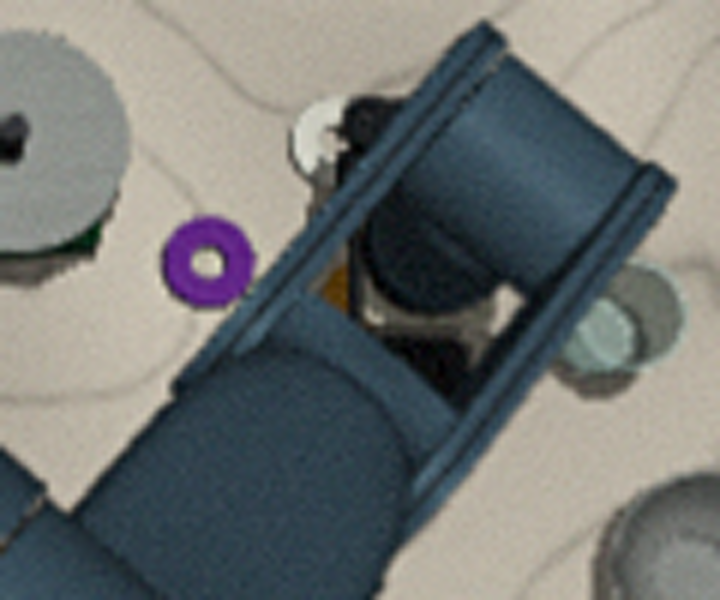

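arm_command:
  deltas: "0 0 2 0 0 0 0.85;0 0 2 0 0 0 0.85;0 0 2 0 0 0 0.85;0 0 0 0 0 0 0.85"

```text
t: 6.75
position: [590.8, -346.4, -2.8]
ee_rot: [0.706, 0.708, -0.0, -0.0]
contact_force: [0.5, -0.3, -0.1]
gripper_width: 78.6
```

Run:
```python
from h import *
w=snap('wrist','w6.png');q=r.sense();print(q['t'],q['gripper_width'],q['position'],q['contact_force'])
cv2.imwrite('pics/w6c.png',cv2.resize(w['frame'][150:320,200:440],None,fx=3.3,fy=3.3,interpolation=cv2.INTER_CUBIC))
```

```text
6.8 79.25550752649401 [ 590.92839012 -346.49619271   -2.60554803] [-0.41004889 -0.0383097   0.38251952]
```

View pics/w6c.png

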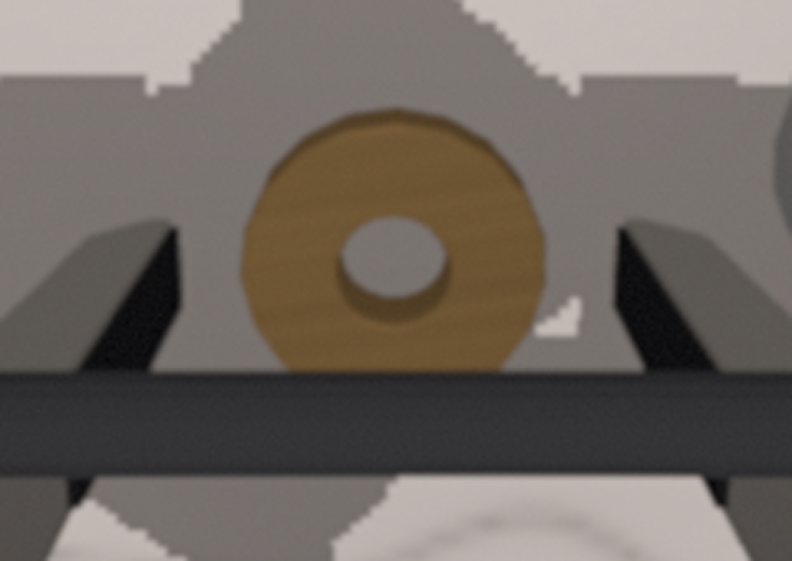

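arm_command:
  deltas: "0 0 2 0 0 0 0.85;0 0 2 0 0 0 0.85;0 0 2 0 0 0 0.85;0 0 2 0 0 0 0.85;0 0 0 0 0 0 0.85"

```text
t: 7.42
position: [590.8, -346.4, -10.7]
ee_rot: [0.706, 0.708, -0.0, -0.0]
contact_force: [-0.4, 0.3, -0.4]
gripper_width: 79.0
```

arm_command:
  deltas: "0 0 1 0 0 0 0.85;0 0 1 0 0 0 0.85;0 0 0 0 0 0 0.85"

```text
t: 7.8
position: [590.9, -346.5, -12.5]
ee_rot: [0.706, 0.708, -0.0, -0.0]
contact_force: [-1.0, 0.0, 0.2]
gripper_width: 79.1
```

Run:
```python
from h import *
w=snap('wrist','w7.png');q=r.sense();print(q['t'],q['gripper_width'],q['position'],q['contact_force'])
cv2.imwrite('pics/w7c.png',cv2.resize(w['frame'][150:320,200:440],None,fx=3.3,fy=3.3,interpolation=cv2.INTER_CUBIC))
```

```text
7.85 78.76867374664083 [ 590.99299182 -346.56496939  -12.42437247] [-0.32319781  0.30593574 -0.29699454]
```

View pics/w7c.png

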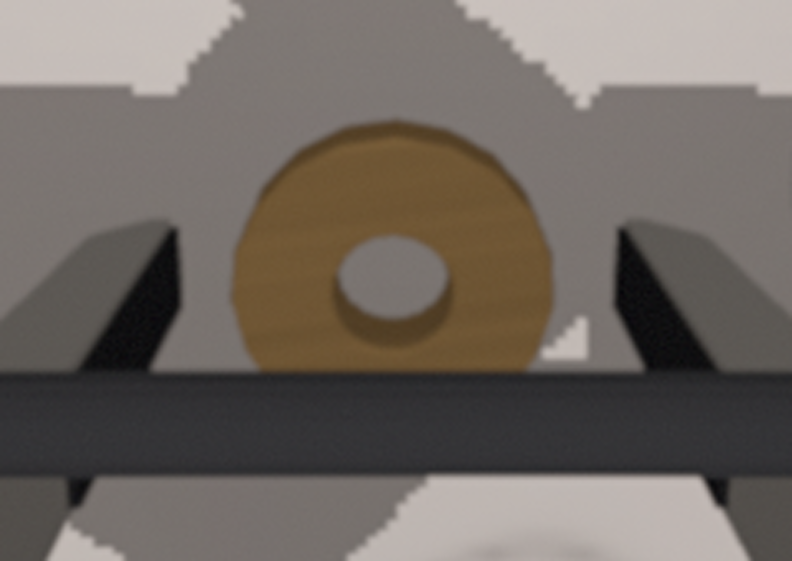

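arm_command:
  deltas: "0 0 1 0 0 0 0.85;0 0 1 0 0 0 0.85;0 0 1 0 0 0 0.85;0 0 0 0 0 0 0.4;0 0 0 0 0 0 0.4;0 0 0 0 0 0 0.4"
  force: 12

```text
t: 8.6
position: [591.1, -347.4, -13.3]
ee_rot: [0.706, 0.708, -0.0, 0.001]
contact_force: [-4.1, 0.0, 11.8]
gripper_width: 56.2
```

arm_command:
  deltas: "0 0 -2 0 0 0 0.7;0 0 -3 0 0 0 0.7;0 0 0 0 0 0 0.4;0 0 0 0 0 0 0.4;0 0 0 0 0 0 0.4"
  force: 15

```text
t: 9.22
position: [591.0, -346.5, -10.6]
ee_rot: [0.706, 0.708, 0.0, -0.0]
contact_force: [1.2, -0.0, -0.4]
gripper_width: 55.7
```

arm_command:
  deltas: "0 0 -20 0 0 0 0.4;0 0 -50 0 0 0 0.4;0 0 -55 0 0 0 0.4;10 3 -51 0 0 0 0.4;40 14 0 0 0 0 0.4;45 15 0 0 0 0 0.4;45 15 0 0 0 0 0.4;45 15 0 0 0 0 0.4;37 11 0 0 0 0 0.4;0 0 5 0 0 0 0.4;0 0 0 0 0 0 0.4"

```text
t: 10.6
position: [663.0, -124.6, 160.6]
ee_rot: [0.706, 0.708, -0.0, -0.0]
contact_force: [-0.5, 0.4, -2.2]
gripper_width: 55.9
```

Run:
```python
from h import *
w=snap('wrist','w8.png');q=r.sense();print(q['t'],q['gripper_width'],q['position'],q['contact_force'])
s=snap('scene','s8.png')
cv2.imwrite('pics/s8c.png',cv2.resize(s['frame'][170:300,210:430],None,fx=3.6,fy=3.6,interpolation=cv2.INTER_CUBIC))
```

```text
10.65 56.03689978386687 [ 663.09472909 -125.26532944  160.73014266] [ 0.52840573 -0.29029831 -1.83505525]
```

View pics/w8.png

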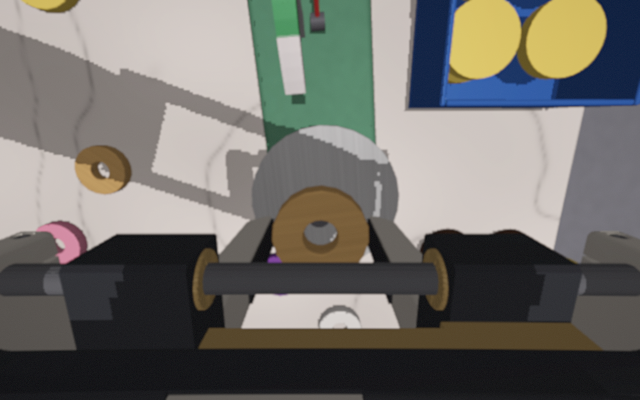

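View pics/s8c.png

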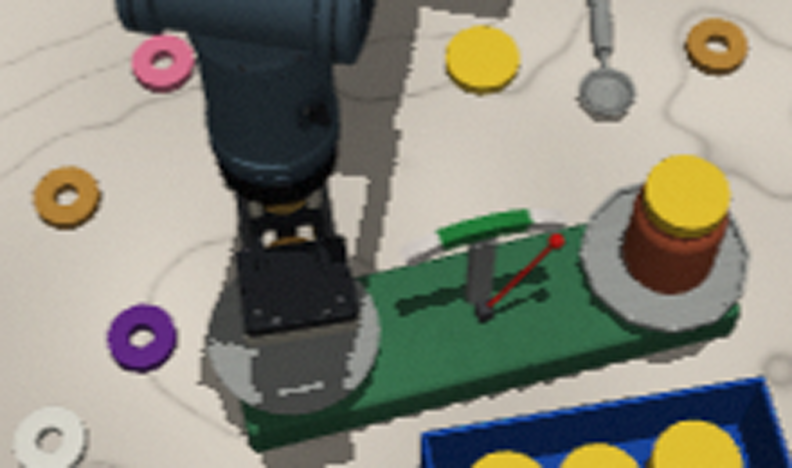

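Run:
```python
from h import *
w=load('w8')
cv2.imwrite('pics/w8c.png',cv2.resize(w['frame'][170:280,250:390],None,fx=5.5,fy=5.4,interpolation=cv2.INTER_CUBIC))
for z in(148,171,185): print(z,w2p(w,[664,-124.7,z]))
for z in(171,185): print('ringc',z,w2p(w,[663.1,-125.2,z]))
```

```text
148 [321.09702242 214.66022277]
171 [321.22007235 227.09806853]
185 [321.31107874 236.29426217]
ringc 171 [319.75299768 227.85684297]
ringc 185 [319.72491592 237.10804524]
```

View pics/w8c.png

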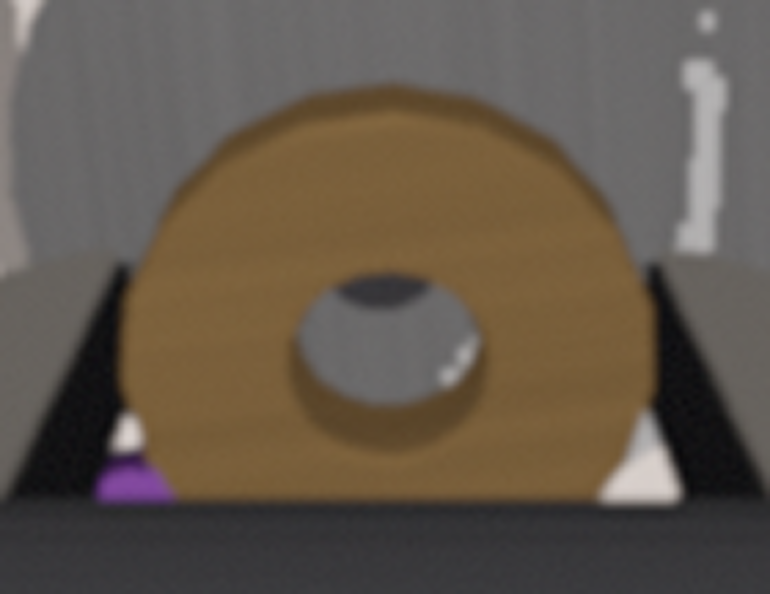

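Through the hole the post's top is visible: its near edge is at crop (382,308), with the hole centre at (389,362). Both lie close to their predictions. I'll shift slightly, go lower and look again.

arm_command:
  deltas: "-0.5 -0.8 6 0 0 0 0.4;0 0 6 0 0 0 0.4;0 0 5 0 0 0 0.4;0 0 0 0 0 0 0.4"

```text
t: 11.2
position: [662.3, -124.9, 142.7]
ee_rot: [0.706, 0.708, -0.0, -0.001]
contact_force: [-0.2, 0.0, -2.1]
gripper_width: 55.6
```

Run:
```python
from h import *
w=snap('wrist','w9.png');q=r.sense();print(q['t'],q['gripper_width'],q['position'],q['contact_force'])
cv2.imwrite('pics/w9c.png',cv2.resize(w['frame'][200:260,285:355],None,fx=10,fy=9,interpolation=cv2.INTER_CUBIC))
x,y,z=q['position']
print('ringtop',w2p(w,[x,y,z+24.6]),'ringbot',w2p(w,[x,y,z+10.6]))
for P in([662.9,-125.7],): print('post',w2p(w,[*P,148]),w2p(w,[P[0],P[1]-8,148]))
```

```text
11.25 55.63606873553116 [ 662.56788759 -124.92857916  143.13366021] [ 0.05235151  0.98859077 -2.00606425]
ringtop [320.11038738 236.60453507] ringbot [320.12180262 227.37142648]
post [320.64956591 225.12957884] [320.62037737 236.90572184]
```

View pics/w9c.png

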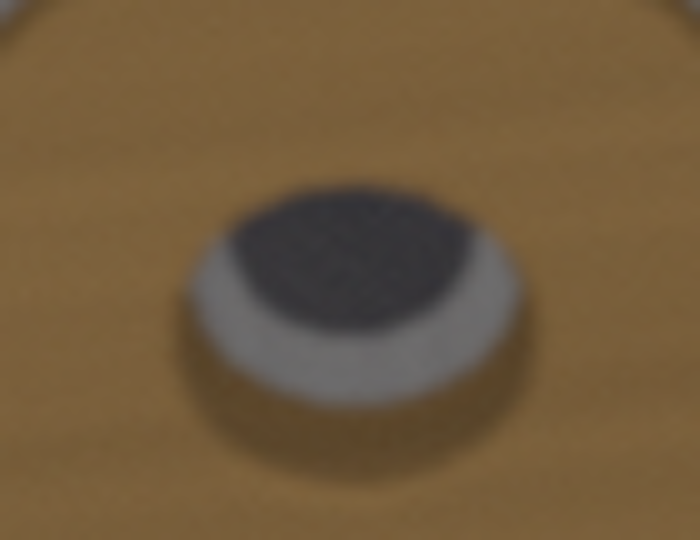

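Run:
```python
from h import *
w=load('w9')
print('bottom rim near',p2w(w,320.4,244.5,153.7),'top lip',p2w(w,320.4,253.1,167.7),'top far',p2w(w,320.4,219.8,167.7))
print('post near',p2w(w,319.8,236.2,148),p2w(w,319.8,236.2,147))
```

```text
bottom rim near [ 662.76228152 -136.29545281  153.7       ] top lip [ 662.75342032 -135.12887206  167.7       ] top far [ 662.71041781 -114.86416214  167.7       ]
post near [ 662.37571552 -133.21703609  148.        ] [ 662.37489788 -133.64950269  147.        ]
```

arm_command:
  deltas: "-0.7 -0.3 2 0 0 0 0.4;0 0 2 0 0 0 0.4;0 0 2 0 0 0 0.4;0 0 2 0 0 0 0.4;0 0 2 0 0 0 0.4;0 0 0 0 0 0 0.4"

```text
t: 12.0
position: [662.3, -125.5, 133.3]
ee_rot: [0.706, 0.708, -0.0, -0.0]
contact_force: [-0.1, -0.2, -2.2]
gripper_width: 55.6
```

Run:
```python
from h import *
w=snap('wrist','w10.png');q=r.sense();print(q['t'],q['gripper_width'],q['position'],q['contact_force'])
cv2.imwrite('pics/w10c.png',cv2.resize(w['frame'][200:260,285:355],None,fx=10,fy=9,interpolation=cv2.INTER_CUBIC))
```

```text
12.05 55.92331392409021 [ 662.41503344 -125.57007009  133.46571738] [ 0.34041291  0.06262256 -1.54901085]
```

View pics/w10c.png

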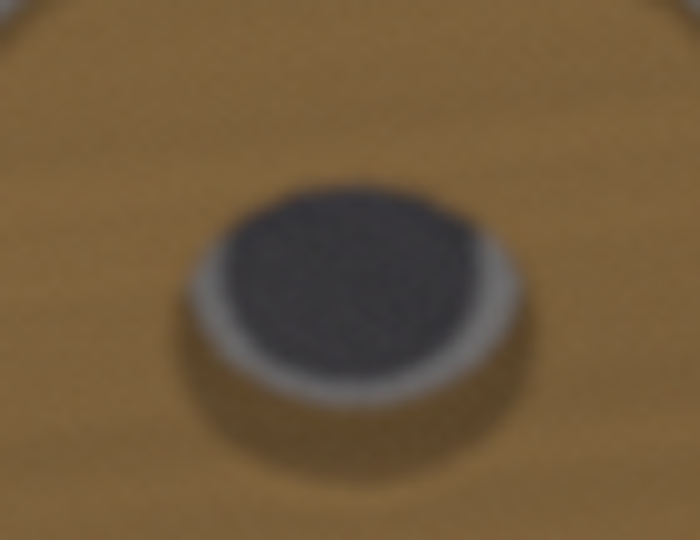

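arm_command:
  deltas: "0 0 1.5 0 0 0 0.4;0 0 1.5 0 0 0 0.4;0 0 1.5 0 0 0 0.4;0 0 1.5 0 0 0 0.4;0 0 0 0 0 0 0.4"

```text
t: 12.68
position: [662.3, -125.5, 127.3]
ee_rot: [0.706, 0.708, -0.0, -0.0]
contact_force: [-0.4, -0.1, -2.4]
gripper_width: 55.5
```

Run:
```python
from h import *
w=snap('wrist','w11.png');q=r.sense();print(q['t'],q['gripper_width'],q['position'],q['contact_force'])
cv2.imwrite('pics/w11c.png',cv2.resize(w['frame'][200:260,285:355],None,fx=10,fy=9,interpolation=cv2.INTER_CUBIC))
```

```text
12.725 55.46135457451967 [ 662.40101986 -125.59738161  127.45823709] [ 0.34651065 -0.24841311 -2.0530104 ]
```

View pics/w11c.png

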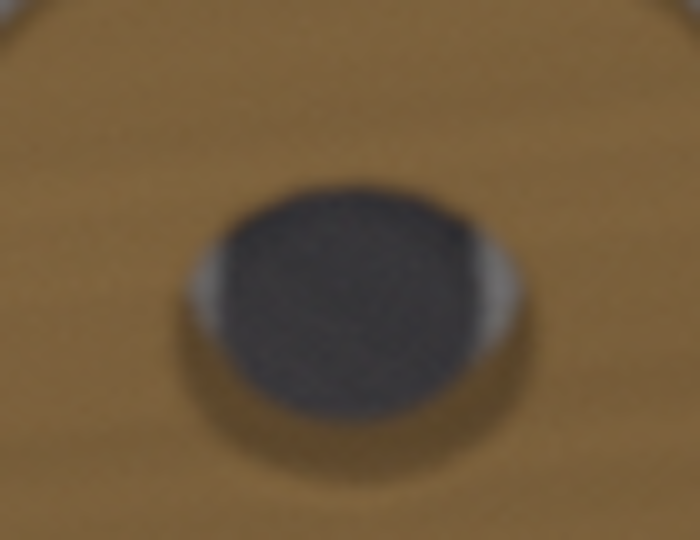

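arm_command:
  deltas: "0 -0.2 3 0 0 0 0.4;0 0 3.5 0 0 0 0.4;0 0 3.5 0 0 0 0.4;0 0 3.5 0 0 0 0.4;0 0 3.5 0 0 0 0.4;0 0 3.5 0 0 0 0.4;0 0 3.5 0 0 0 0.4;0 0 3.5 0 0 0 0.4;0 0 3.5 0 0 0 0.4;0 0 2 0 0 0 0.4;0 0 1.5 0 0 0 0.4;0 0 0 0 0 0 0.4"

```text
t: 14.22
position: [662.2, -125.6, 93.0]
ee_rot: [0.706, 0.708, -0.0, -0.0]
contact_force: [-0.1, 0.0, -1.6]
gripper_width: 56.0
```

arm_command:
  deltas: "0 0 2 0 0 0 0.4;0 0 2 0 0 0 0.4;0 0 2 0 0 0 0.4;0 0 2 0 0 0 0.4;0 0 1.5 0 0 0 0.4;0 0 0 0 0 0 0.4"

```text
t: 14.98
position: [662.2, -125.6, 83.4]
ee_rot: [0.706, 0.708, -0.0, -0.0]
contact_force: [-0.6, -0.1, -2.3]
gripper_width: 56.0
```

arm_command:
  deltas: "0 0 1 0 0 0 0.4;0 0 1 0 0 0 0.4;0 0 0 0 0 0 0.4"

```text
t: 15.35
position: [662.2, -125.6, 81.5]
ee_rot: [0.706, 0.708, 0.0, -0.0]
contact_force: [-0.3, 0.4, -2.2]
gripper_width: 56.0
```

arm_command:
  deltas: "0 0 1 0 0 0 0.4;0 0 1 0 0 0 0.4;0 0 0 0 0 0 0.4"

```text
t: 15.72
position: [662.3, -125.6, 79.8]
ee_rot: [0.706, 0.708, 0.0, 0.0]
contact_force: [-1.0, 0.4, 1.4]
gripper_width: 55.9
```

arm_command:
  deltas: "0 0 0 0 0 0 0.7;0 0 0 0 0 0 0.7;0 0 0 0 0 0 0.7;0 0 -4 0 0 0 0.75"

```text
t: 16.23
position: [662.0, -125.5, 83.3]
ee_rot: [0.706, 0.708, -0.0, -0.0]
contact_force: [0.0, 0.2, -0.1]
gripper_width: 68.8
```

Run:
```python
from h import *
w=snap('wrist','w12.png');q=r.sense();print(q['t'],q['gripper_width'],q['position'],q['contact_force'])
s=snap('scene','s12.png')
cv2.imwrite('pics/s12c.png',cv2.resize(s['frame'][170:300,210:430],None,fx=3.6,fy=3.6,interpolation=cv2.INTER_CUBIC))
```

```text
16.275 68.67547305517756 [ 662.51277079 -125.69782157   84.21343479] [0.04677185 0.39299778 1.31532464]
```

View pics/w12.png

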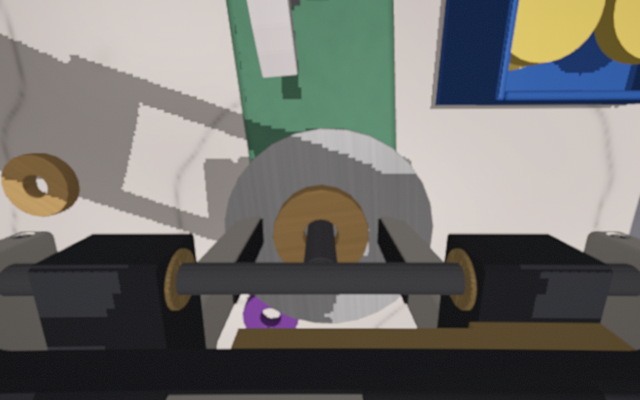

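View pics/s12c.png

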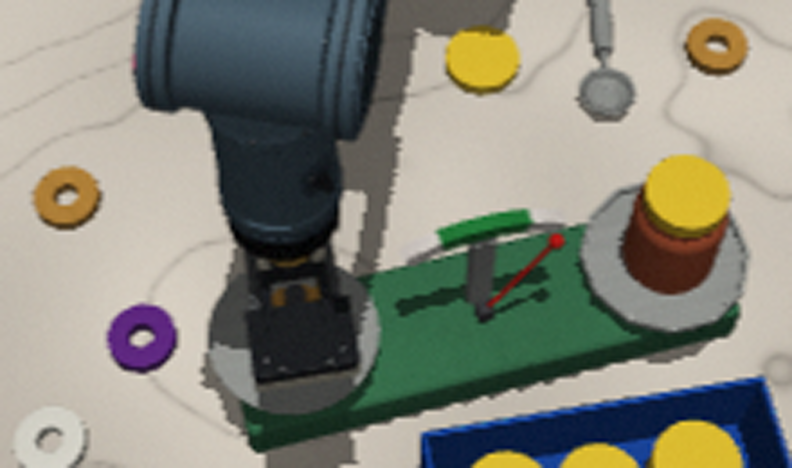

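The first ring lies flat around the post (wrist view about (320,228)), and the needle is still on the jar stop. Next is ring B.

arm_command:
  deltas: "0 0 -25 0 0 0 0.8;0 0 -50 0 0 0 0.85;-5 -5 0 0 0 0 0.85;-34 -37 0 0 0 0 0.85;-36 -38 0 0 0 0 0.85;-36 -38 0 0 0 0 0.85;-36 -38 0 0 0 0 0.85;-30 -33 20 0 0 0 0.85;0 0 50 0 0 0 0.85;0 0 50 0 0 0 0.85;0 0 0 0 0 0 0.85"

```text
t: 17.7
position: [470.3, -300.4, 34.7]
ee_rot: [0.707, 0.708, -0.0, -0.005]
contact_force: [-0.1, -0.0, 0.1]
gripper_width: 79.0
```

Run:
```python
from h import *
w=snap('wrist','w13.png');q=r.sense();print(q['t'],q['gripper_width'],q['position'],q['contact_force'])
print(w2p(w,[473.5,-302.3,14]))
cv2.imwrite('pics/w13c.png',cv2.resize(w['frame'][130:320,200:440],None,fx=3.3,fy=3,interpolation=cv2.INTER_CUBIC))
```

```text
17.75 79.30440669978528 [ 472.30488435 -301.95556692   37.30946062] [ 0.67861203 -0.22853307  0.67437914]
[324.25426786 213.47214127]
```

View pics/w13c.png

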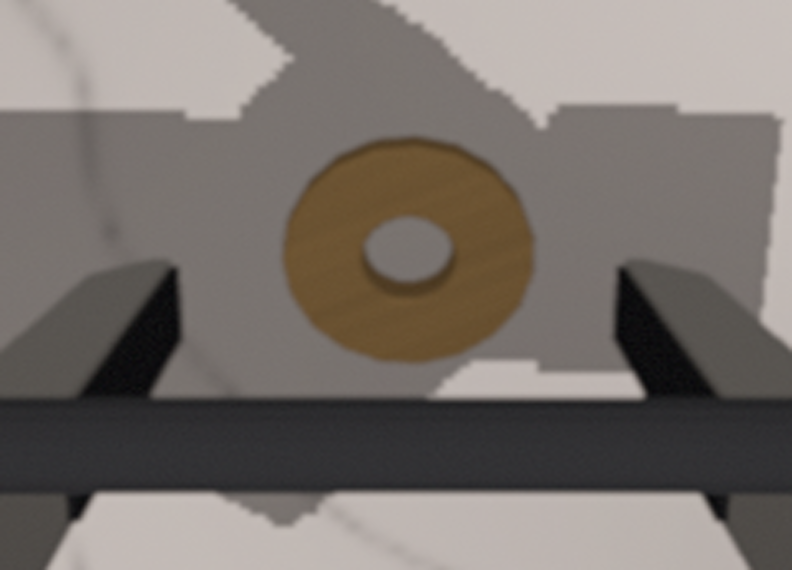

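arm_command:
  deltas: "-1 0.3 20 0 0 0 0.85;0 0 18 0 0 0 0.85;0 0 3 0 0 0 0.85;0 0 0 0 0 0 0.85;0 0 0 0 0 0 0.85"

```text
t: 18.38
position: [474.8, -304.7, -1.0]
ee_rot: [0.706, 0.708, 0.0, 0.001]
contact_force: [0.2, 0.5, 0.5]
gripper_width: 78.9
```

arm_command:
  deltas: "0.7 -0.6 5 0 0 0 0.85;0.6 -0.6 3 0 0 0 0.85;0 0 1.5 0 0 0 0.7;0 0 0 0 0 0 0.4;0 0 0 0 0 0 0.4;0 0 0 0 0 0 0.4;0 0 0 0 0 0 0.4"
  force: 15

```text
t: 19.25
position: [472.7, -302.7, -12.0]
ee_rot: [0.706, 0.708, 0.0, -0.0]
contact_force: [0.4, -0.8, -1.5]
gripper_width: 55.3
```

arm_command:
  deltas: "0 0 -20 0 0 0 0.4;0 0 -50 0 0 0 0.4;0 0 -55 0 0 0 0.4;10 10 -48 0 0 0 0.4;33 36 0 0 0 0 0.4;36 38 0 0 0 0 0.4;36 38 0 0 0 0 0.4;36 38 0 0 0 0 0.4;26 29 0 0 0 0 0.4;0 0 0 0 0 0 0.4;0 0 0 0 0 0 0.4;0 0 0 0 0 0 0.4"

```text
t: 20.75
position: [660.5, -126.3, 160.9]
ee_rot: [0.707, 0.707, -0.0, -0.0]
contact_force: [0.1, -0.2, -2.1]
gripper_width: 55.6
```

arm_command:
  deltas: "0.6 1.7 6 0 0 0 0.4;0 0 6 0 0 0 0.4;0 0 5 0 0 0 0.4;0 0 0 0 0 0 0.4"

```text
t: 21.25
position: [662.5, -124.7, 143.2]
ee_rot: [0.706, 0.708, -0.0, -0.001]
contact_force: [0.4, 0.6, -1.8]
gripper_width: 55.3
```

Run:
```python
from h import *
w=snap('wrist','w14.png');q=r.sense();print(q['t'],q['gripper_width'],q['position'],q['contact_force'])
cv2.imwrite('pics/w14c.png',cv2.resize(w['frame'][200:260,285:355],None,fx=10,fy=9,interpolation=cv2.INTER_CUBIC))
```

```text
21.3 55.55807779979665 [ 662.8318324  -124.70246892  143.64748423] [-0.85275095 -0.61160257 -1.85139238]
```

View pics/w14c.png

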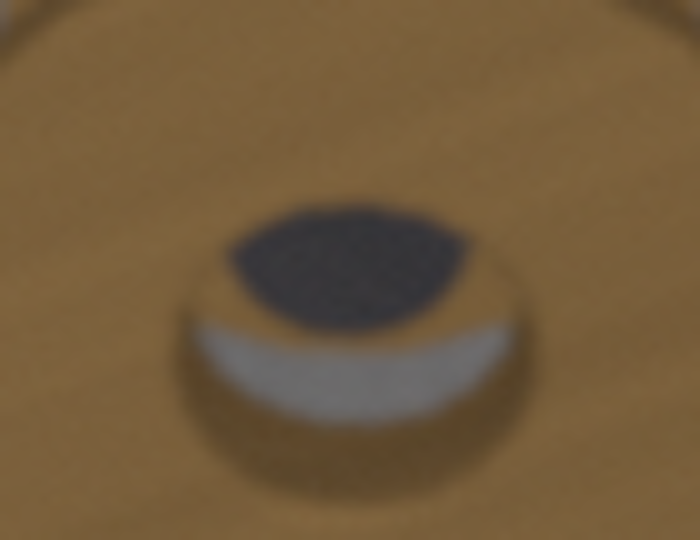

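arm_command:
  deltas: "0.2 -0.5 2 0 0 0 0.4;0 0 2 0 0 0 0.4;0 0 2 0 0 0 0.4;0 0 2 0 0 0 0.4;0 0 2 0 0 0 0.4;0 0 2 0 0 0 0.4;0 0 2 0 0 0 0.4;0 0 0 0 0 0 0.4"

```text
t: 22.3
position: [662.4, -124.4, 129.8]
ee_rot: [0.706, 0.708, -0.0, -0.0]
contact_force: [0.4, 0.2, -2.0]
gripper_width: 55.4
```

Run:
```python
from h import *
w=snap('wrist','w15.png');q=r.sense();print(q['t'],q['gripper_width'],q['position'],q['contact_force'])
cv2.imwrite('pics/w15c.png',cv2.resize(w['frame'][200:260,285:355],None,fx=10,fy=9,interpolation=cv2.INTER_CUBIC))
```

```text
22.35 55.34385792242115 [ 662.52627283 -124.50328029  129.97510814] [ 0.23458775  0.78643579 -1.017081  ]
```

View pics/w15c.png

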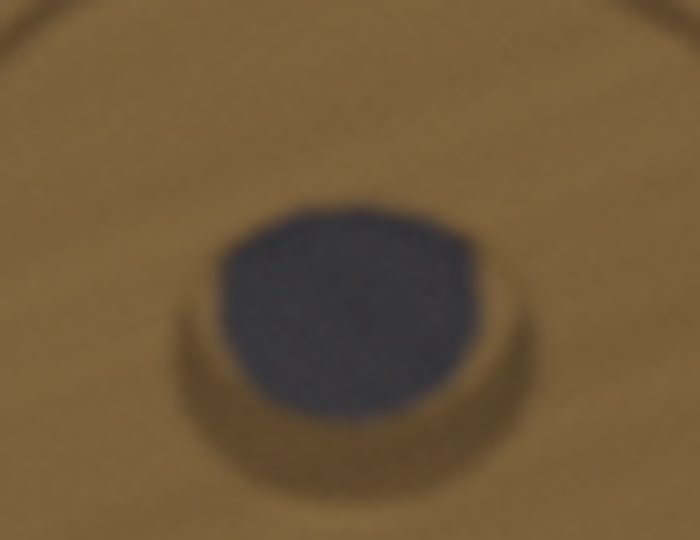

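arm_command:
  deltas: "0 -0.4 3 0 0 0 0.4;0 0 3.5 0 0 0 0.4;0 0 3.5 0 0 0 0.4;0 0 3.5 0 0 0 0.4;0 0 3.5 0 0 0 0.4;0 0 3.5 0 0 0 0.4;0 0 3.5 0 0 0 0.4;0 0 2 0 0 0 0.4;0 0 2 0 0 0 0.4;0 0 2 0 0 0 0.4;0 0 2 0 0 0 0.4;0 0 0 0 0 0 0.4"

```text
t: 23.85
position: [662.0, -124.4, 97.8]
ee_rot: [0.706, 0.708, -0.0, -0.0]
contact_force: [-0.2, -1.0, -1.1]
gripper_width: 55.4
```

arm_command:
  deltas: "0 0 1 0 0 0 0.4;0 0 1 0 0 0 0.4;0 0 0 0 0 0 0.4"

```text
t: 24.22
position: [662.1, -124.5, 96.0]
ee_rot: [0.706, 0.708, -0.0, -0.0]
contact_force: [0.4, -0.2, -2.1]
gripper_width: 55.7
```

arm_command:
  deltas: "0 0 1 0 0 0 0.4;0 0 1 0 0 0 0.4;0 0 0 0 0 0 0.4"

```text
t: 24.6
position: [662.2, -124.5, 94.1]
ee_rot: [0.706, 0.708, 0.0, 0.0]
contact_force: [0.4, 0.1, -1.7]
gripper_width: 55.3
```

arm_command:
  deltas: "0 0 1 0 0 0 0.4;0 0 1 0 0 0 0.4;0 0 0 0 0 0 0.4"

```text
t: 24.98
position: [662.2, -124.5, 92.0]
ee_rot: [0.706, 0.708, 0.0, 0.0]
contact_force: [-0.7, 0.5, -0.6]
gripper_width: 55.1
```

Run:
```python
from h import *
w=snap('wrist','w16.png');q=r.sense();print(q['t'],q['gripper_width'],q['position'],q['contact_force'])
s=snap('scene','s16.png')
cv2.imwrite('pics/s16c.png',cv2.resize(s['frame'][170:300,210:430],None,fx=3.6,fy=3.6,interpolation=cv2.INTER_CUBIC))
cv2.imwrite('pics/w16c.png',cv2.resize(w['frame'][120:320,200:440],None,fx=3.3,fy=3,interpolation=cv2.INTER_CUBIC))
```

```text
25.025 55.63706784387124 [ 662.20584599 -124.47928079   92.07867902] [-0.26222993 -0.28144601 -0.22405485]
```

View pics/s16c.png

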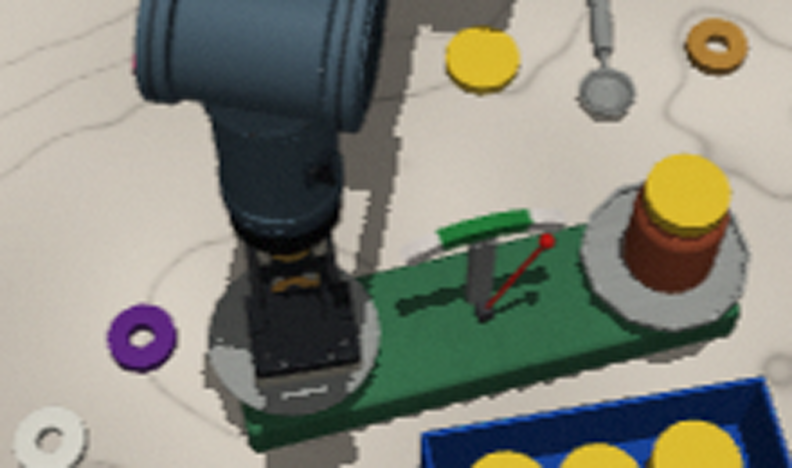

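View pics/w16c.png

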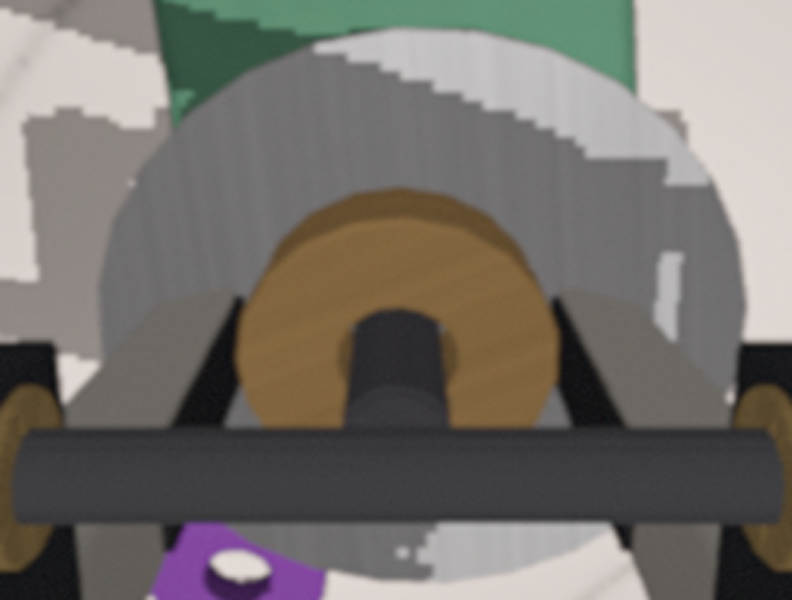

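arm_command:
  deltas: "0 0 2 0 0 0 0.4;0 0 2 0 0 0 0.4;0 0 2 0 0 0 0.4;0 0 0 0 0 0 0.4;0 0 0 0 0 0 0.4"

```text
t: 25.7
position: [662.2, -124.5, 86.1]
ee_rot: [0.706, 0.708, 0.0, 0.0]
contact_force: [-0.4, -0.5, 0.2]
gripper_width: 55.1
```

arm_command:
  deltas: "0 0 0 0 0 0 0.7;0 0 0 0 0 0 0.7;0 0 0 0 0 0 0.7;0 0 -4 0 0 0 0.8;0 0 -25 0 0 0 0.85;0 0 -50 0 0 0 0.85;0 0 0 0 0 0 0.85"

```text
t: 26.58
position: [665.1, -125.5, 170.6]
ee_rot: [0.706, 0.708, 0.002, 0.004]
contact_force: [0.3, -0.3, -0.5]
gripper_width: 78.8
```

Run:
```python
from h import *
w=snap('wrist','w17.png');q=r.sense();print(q['t'],q['gripper_width'],q['position'],q['contact_force'])
s=snap('scene','s17.png')
cv2.imwrite('pics/s17c.png',cv2.resize(s['frame'][170:300,210:430],None,fx=3.6,fy=3.6,interpolation=cv2.INTER_CUBIC))
```

```text
26.625 78.95526345570885 [ 663.61077757 -124.96849054  167.91332354] [ 0.22767778  0.51662668 -0.37942766]
```

View pics/s17c.png

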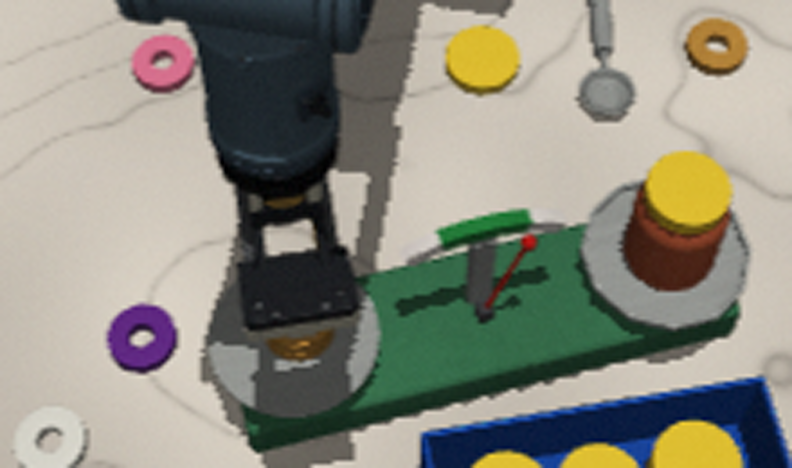

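View pics/w17.png

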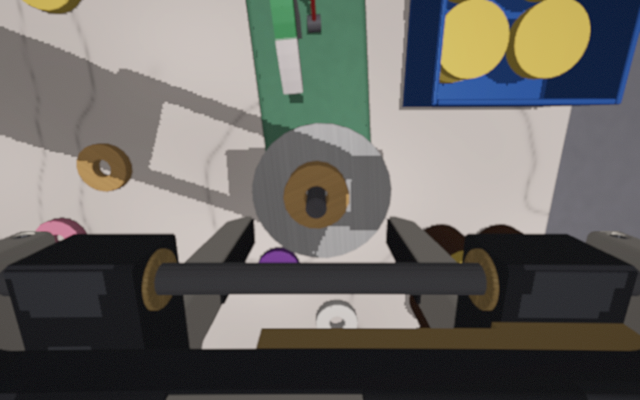

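Run:
```python
from h import *
from scipy.optimize import least_squares
s12=load('s12');s17=load('s17')
def tip(s):
    f=s['frame'].astype(int)[220:260,325:375];b,g,r_=f[...,0],f[...,1],f[...,2]
    m=((r_>110)&(g<60)&(b<60)).astype(np.uint8)
    ys,xs=np.nonzero(m);
    k=ys<=ys.min()+4
    return xs[k].mean()+325,ys[k].mean()+220,m.sum()
print(tip(load('scene0')),tip(s12),tip(load('s16')),tip(s17))
c=np.array([657.6,19.,0]);yb=np.array([-25,296.,0]);yb/=np.linalg.norm(yb)
# pivot pixel (485,313)/3.6+(210,170)
t0=np.array(tip(s12)[:2]);pv=np.array([485/3.6+210,313/3.6+170])
def P(p,v): L,zp,off,xo=p;xb=np.array([yb[1],-yb[0],0]);return c+xb*xo+yb*off+yb*L*np.sin(.5-v)+np.array([0,0,zp+L*np.cos(.5-v)])
def res(p):
    L,zp,off,xo=p;xb=np.array([yb[1],-yb[0],0])
    return np.r_[w2p(s12,P(p,0))-t0,w2p(s12,c+xb*xo+yb*off+[0,0,zp])-pv,off*.01,xo*.01]
o=least_squares(res,[110,60,0,0]);print(o.x,o.fun)
for v in(0,.1,.15,.2,.25,.3,.5): print(v,w2p(s17,P(o.x,v)).round(2))
```

```text
(np.float64(364.0), np.float64(236.2), np.uint64(13)) (np.float64(364.1818181818182), np.float64(236.27272727272728), np.uint64(14)) (np.float64(361.5), np.float64(236.5), np.uint64(12)) (np.float64(356.54545454545456), np.float64(236.63636363636363), np.uint64(11))
[108.83663961  47.06794225   2.93081491   1.21102808] [ 0.492275    0.51415233 -0.52457123 -0.54673957  0.02930815  0.01211028]
0 [364.67 236.79]
0.1 [361.32 236.79]
0.15 [359.57 236.87]
0.2 [357.76 237.  ]
0.25 [355.91 237.19]
0.3 [354.03 237.42]
0.5 [346.22 238.89]
```

arm_command:
  deltas: "0 -10 0 0 0 0 0.85;0 -45 0 0 0 0 0.85;1 -50 0 0 0 0 0.85;2 -50 0 0 0 0 0.85;2 -50 0 0 0 0 0.85;0.5 -40 25 0 0 0 0.85;0 0 50 0 0 0 0.85;0 0 45 0 0 0 0.85;0 0 8 0 0 0 0.85;0 0 0 0 0 0 0.85;0 0 0 0 0 0 0.85"

```text
t: 28.05
position: [418.2, -120.1, 38.3]
ee_rot: [0.706, 0.708, 0.0, 0.001]
contact_force: [0.8, -0.3, 1.2]
gripper_width: 78.7
```

Run:
```python
from h import *
w=snap('wrist','w18.png');q=r.sense();print(q['t'],q['gripper_width'],q['position'],q['contact_force'])
print(w2p(w,[417.3,-119,14]))
cv2.imwrite('pics/w18c.png',cv2.resize(w['frame'][130:320,200:440],None,fx=3.3,fy=3,interpolation=cv2.INTER_CUBIC))
s=snap('scene','s18.png')
cv2.imwrite('pics/s18c.png',cv2.resize(s['frame'][170:300,210:430],None,fx=3.6,fy=3.6,interpolation=cv2.INTER_CUBIC))
```

```text
28.1 78.87708467182586 [ 418.27019407 -120.10078416   38.39758287] [ 0.63163001 -0.0022117   0.42095058]
[318.36120857 207.76202512]
```

View pics/w18c.png

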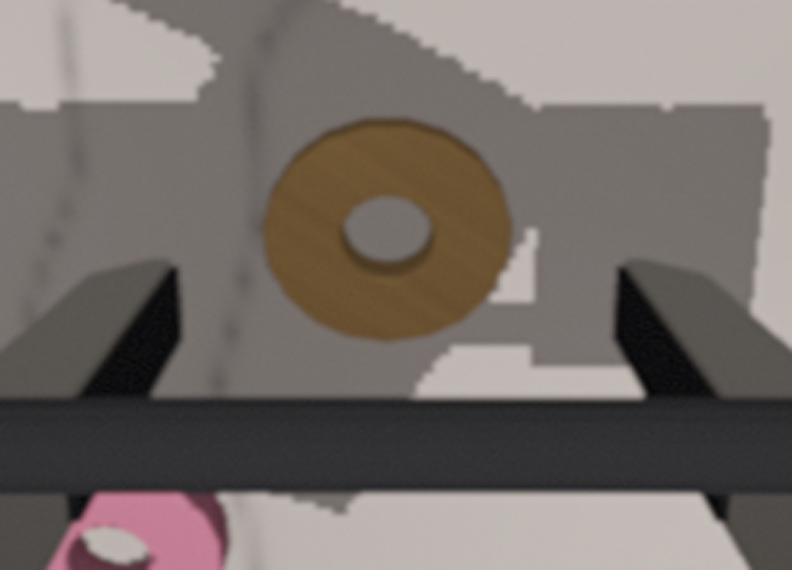

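View pics/s18c.png

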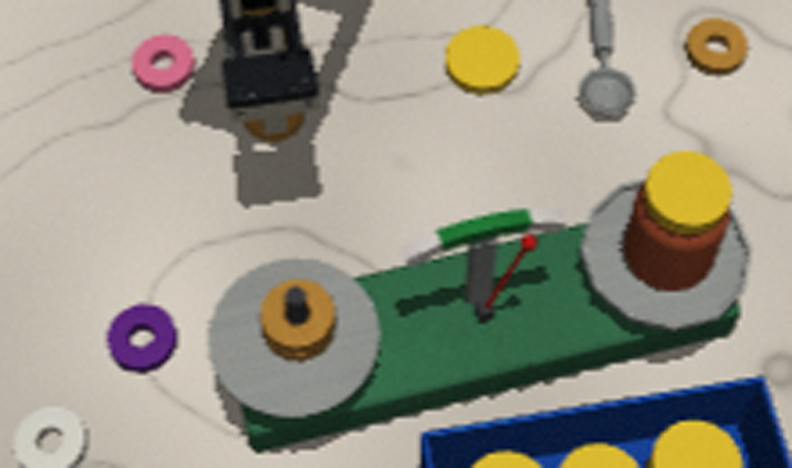

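arm_command:
  deltas: "0.4 -1 15 0 0 0 0.85;0.3 -0.6 15 0 0 0 0.85;0 0 10 0 0 0 0.85;0 0 5 0 0 0 0.75;0 0 3 0 0 0 0.7;0 0 0.5 0 0 0 0.7;0 0 0 0 0 0 0.4;0 0 0 0 0 0 0.4;0 0 0 0 0 0 0.4;0 0 0 0 0 0 0.4"
  force: 15

```text
t: 29.4
position: [415.8, -118.9, -11.3]
ee_rot: [0.706, 0.708, 0.0, 0.0]
contact_force: [0.8, 0.2, 2.0]
gripper_width: 56.3
```

arm_command:
  deltas: "0 0 -20 0 0 0 0.4;0 0 -50 0 0 0 0.4;0 0 -50 0 0 0 0.4;0 10 -45 0 0 0 0.4;-1 45 -3 0 0 0 0.4;-2 50 0 0 0 0 0.4;-2 50 0 0 0 0 0.4;-1 50 0 0 0 0 0.4;0 41 0 0 0 0 0.4;0 0 0 0 0 0 0.4;0 0 6 0 0 0 0.4;0 0 6 0 0 0 0.4"

```text
t: 30.9
position: [660.2, -124.2, 144.0]
ee_rot: [0.707, 0.708, -0.0, -0.001]
contact_force: [0.1, 0.4, -1.3]
gripper_width: 56.2
```

arm_command:
  deltas: "0 0 3 0 0 0 0.4;0 0 0 0 0 0 0.4"

```text
t: 31.15
position: [661.0, -124.3, 141.5]
ee_rot: [0.707, 0.708, -0.0, -0.0]
contact_force: [0.1, 0.1, -1.5]
gripper_width: 56.4
```

Run:
```python
from h import *
w=snap('wrist','w19.png');q=r.sense();print(q['t'],q['gripper_width'],q['position'],q['contact_force'])
cv2.imwrite('pics/w19c.png',cv2.resize(w['frame'][200:260,285:355],None,fx=10,fy=9,interpolation=cv2.INTER_CUBIC))
print(w2p(w,[662.2,-125.8,143]),w2p(w,[662.2,-133.8,142]))
```

```text
31.2 56.515369709339446 [ 661.24197761 -124.40172966  141.78469175] [-0.3271504  -0.05275433 -1.77117461]
[321.60833423 223.92633629] [321.56272727 234.86194906]
```

View pics/w19c.png

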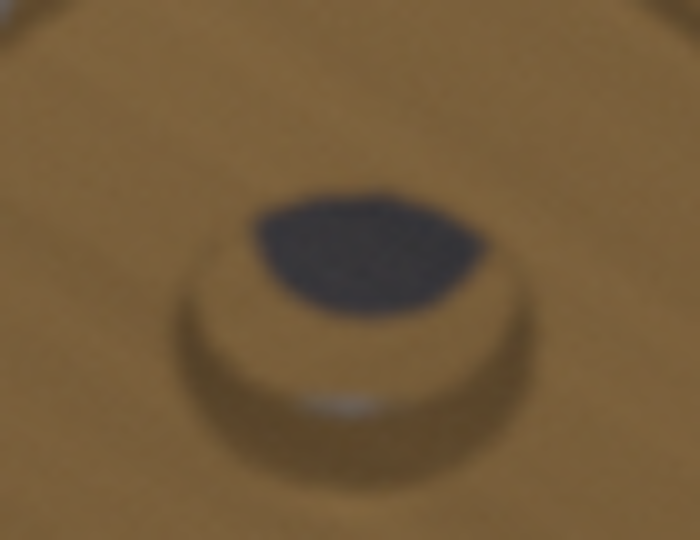

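arm_command:
  deltas: "-0.7 0.8 2 0 0 0 0.4;0 0 2 0 0 0 0.4;0 0 2 0 0 0 0.4;0 0 2 0 0 0 0.4;0 0 2 0 0 0 0.4;0 0 2 0 0 0 0.4;0 0 2 0 0 0 0.4;0 0 2 0 0 0 0.4;0 0 0 0 0 0 0.4"

```text
t: 32.33
position: [662.2, -125.0, 125.3]
ee_rot: [0.706, 0.708, -0.0, -0.0]
contact_force: [-1.2, 0.6, -2.8]
gripper_width: 56.4
```

Run:
```python
from h import *
w=snap('wrist','w20.png');q=r.sense();print(q['t'],q['gripper_width'],q['position'],q['contact_force'])
cv2.imwrite('pics/w20c.png',cv2.resize(w['frame'][200:260,285:355],None,fx=10,fy=9,interpolation=cv2.INTER_CUBIC))
```

```text
32.375 56.63465560908123 [ 662.3224962  -124.9896258   125.49414457] [ 0.04014383  0.56844662 -1.76640482]
```

View pics/w20c.png

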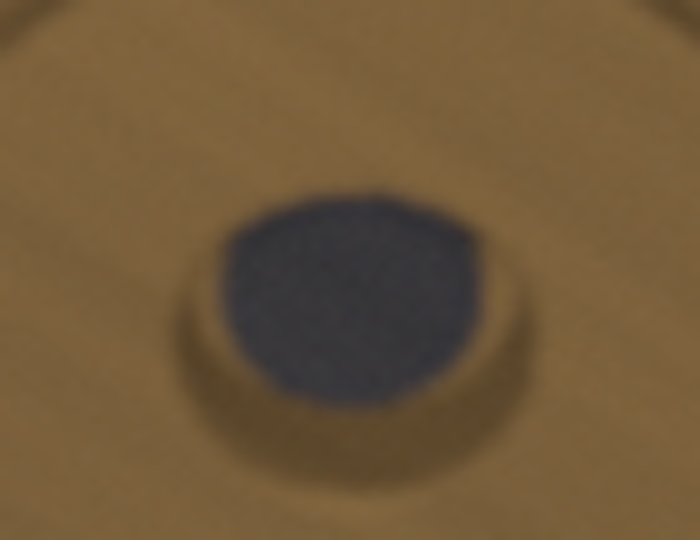

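arm_command:
  deltas: "0 -0.1 3 0 0 0 0.4;0 0 3 0 0 0 0.4;0 0 3 0 0 0 0.4;0 0 3 0 0 0 0.4;0 0 2 0 0 0 0.4;0 0 2 0 0 0 0.4;0 0 2 0 0 0 0.4;0 0 2 0 0 0 0.4;0 0 2 0 0 0 0.4;0 0 1 0 0 0 0.4;0 0 0 0 0 0 0.4"

```text
t: 33.75
position: [662.2, -125.0, 102.5]
ee_rot: [0.706, 0.708, -0.0, -0.0]
contact_force: [-0.2, 0.1, -2.2]
gripper_width: 56.2
```

Run:
```python
from h import *
s=snap('scene','s21.png');q=r.sense();print(q['t'],q['position'],q['contact_force'])
cv2.imwrite('pics/s21c.png',cv2.resize(s['frame'][170:300,210:430],None,fx=3.6,fy=3.6,interpolation=cv2.INTER_CUBIC))
```

```text
33.8 [ 662.24902321 -124.98288641  102.54685688] [-0.19546992  0.46990958 -1.28323775]
```

View pics/s21c.png

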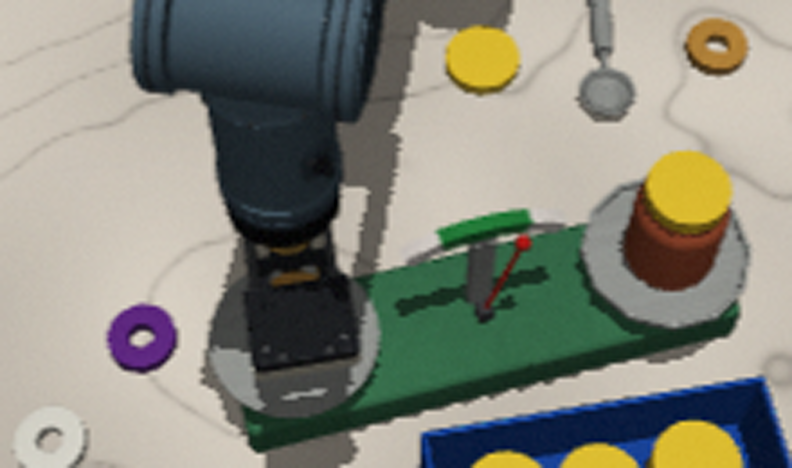

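The needle has started moving (tip from (529,242) to (524,243)), so the ring is on the stack. I'll lower until the pan carries it.

arm_command:
  deltas: "0 0 2 0 0 0 0.4;0 0 2 0 0 0 0.4;0 0 2 0 0 0 0.4;0 0 2 0 0 0 0.4;0 0 1 0 0 0 0.4;0 0 0 0 0 0 0.4;0 0 0 0 0 0 0.4"

```text
t: 34.67
position: [662.4, -125.0, 93.7]
ee_rot: [0.706, 0.708, 0.0, 0.0]
contact_force: [0.9, 0.0, -0.3]
gripper_width: 56.2
```

arm_command:
  deltas: "0 0 0.5 0 0 0 0.4;0 0 0 0 0 0 0.7;0 0 0 0 0 0 0.7;0 0 0 0 0 0 0.75;0 0 -4 0 0 0 0.8;0 0 -25 0 0 0 0.85;0 0 -40 0 0 0 0.85;0 0 -20 0 0 0 0.85;-40 -5 0 0 0 0 0.85;-50 -10 0 0 0 0 0.85;-40 -10 0 0 0 0 0.85;0 0 0 0 0 0 0.85"

```text
t: 36.17
position: [636.5, -258.5, 182.1]
ee_rot: [0.708, 0.706, -0.0, 0.0]
contact_force: [-0.4, 0.4, 0.3]
gripper_width: 78.9
```

arm_command:
  deltas: "0 0 0 0 0 0 0.85;0 0 0 0 0 0 0.85;0 0 0 0 0 0 0.85;0 0 0 0 0 0 0.85;0 0 0 0 0 0 0.85;0 0 0 0 0 0 0.85"

```text
t: 36.92
position: [637.5, -254.9, 182.1]
ee_rot: [0.706, 0.708, -0.0, -0.0]
contact_force: [0.9, -0.1, 0.3]
gripper_width: 79.1
```

Run:
```python
from h import *
s=snap('scene','s22.png');t=snap('top','t22.png');w=snap('wrist','w22.png');q=r.sense();print(q['t'],q['position'],q['contact_force'])
cv2.imwrite('pics/s22c.png',cv2.resize(s['frame'][160:300,190:430],None,fx=3.3,fy=3.3,interpolation=cv2.INTER_CUBIC))
cv2.imwrite('pics/t22c.png',cv2.resize(t['frame'][120:260,200:440],None,fx=3.3,fy=3.3,interpolation=cv2.INTER_CUBIC))
```

```text
37.075 [ 637.48411943 -255.08582034  182.04380725] [ 1.21446556 -0.19052022  0.67793305]
```

View pics/s22c.png

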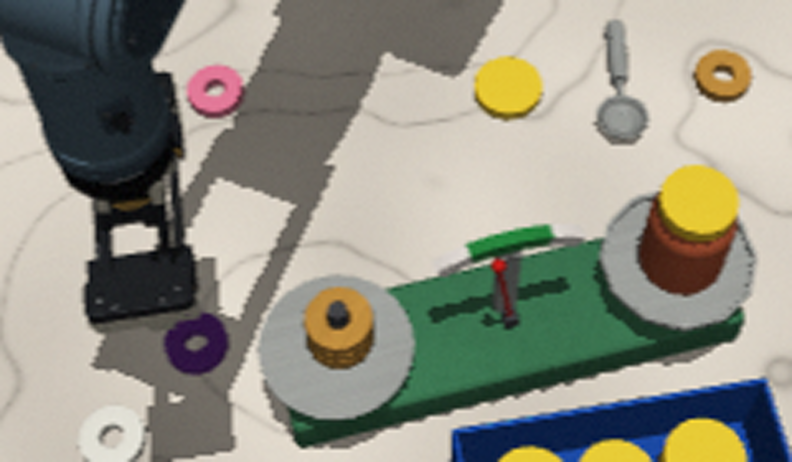

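View pics/w22.png

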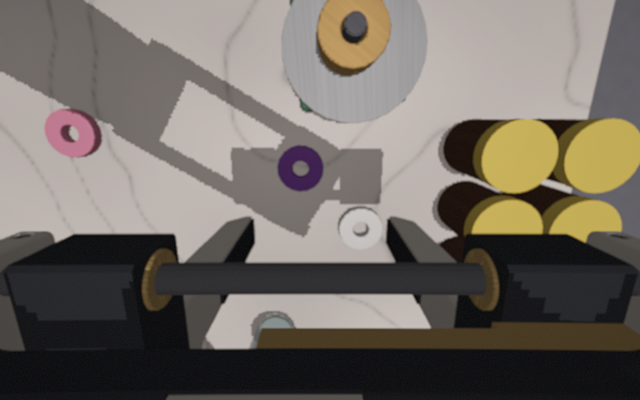

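Three rings are stacked flat on the post, the needle tip (499,266 in the crop) reads about 0.62, within the green marks, and the arm is clear.

```bash
python3 -c "
from cell import r
print(r.sense()['t'],r.hand_in())"
```

```text
the job is handed in; nothing more can be done
37.075 None
```

I threaded three brass rings over the off-centre post and handed the job in at t = 37 s. No verdict is reported, so the result below rests on my own last checks.

- **Placing:** I lined each ring up by looking at the post through its hole. I lowered it at 28 mm/s or less down the post and about 16 mm/s or slower at the touch. I let go only when the pan or stack carried it.
- **Needle:** After the first ring it was still on the jar stop. After two it read about 0.21–0.22, just short of the green. With three it reads about 0.62, inside the green. These are estimates from the scene camera, good to about 0.02.
- **Final scene:** The three rings lie flat in the stack. The jar is still on its pan, the fourth brass ring is still on the counter, and none of the bystanders looked disturbed. The arm is clear.
- **Disagreement:** The fingertips were not where the task text puts them. It says 22 mm ahead of the TCP, but they met the counter with the TCP reading about −13 mm, so they sit roughly 35 mm further back. My first grasp closed on air above the ring because of this. I found the true height by feeling down, with a brief press of about 12 N on the counter, and carried on from there.

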